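# Sweep out the hall organiser and refit its sliding front

### The arm

A 6-joint arm with a two-finger parallel gripper is mounted at the origin on the work surface. World frame = base frame: x ahead of the robot, y to its left, z up, the work surface at z = 0. Lengths are in m, angles in rad, forces in N, time in s.
With the tool pointing down it reaches from about 0.35 to 0.775 m from the base axis. Payload 5.5 kg.
Tool frame: the origin (TCP) lies between the finger pads; the fingertips stand 8 mm ahead of it and the grasp point (between the pads) lies 11 mm behind it; z points along the fingers, y is the line along which they close (so a half turn about z gives the same grasp; the last joint's range is limited). The gripper opens to 85 mm and grips with 20 to 120 N. Pads are 22 mm wide; open, the fingers measure 114 mm over their backs; the gripper's body (76 mm by 85 mm) begins 54 mm behind the grasp point. The pads swing forward as they close: fully open they stand 13 mm farther back than shut.
Start: joints at [-1.428, 0.313, 0.046, 1.304, 0, 1.431], TCP at [0.16, -0.552, 0.239] pointing down, gripper open.
Joint ranges: [-2.76, 2.76], [-0.86, 1.69], [-1.03, 1.26], [-2.2, 2.34], [-1.47, 1.5], [-3.14, 3.14]. Speed limits (rad/s): [2.57, 2.57, 3.14, 3.14, 3.14, 3.14].

### API

Orientations are given as a unit quaternion [w, x, y, z].
In Python, from workcell import env gives the robot as it stands.
- The arm moves only by the tool move_arm, never from a script. Its argument "moves" is one flat list of numbers, 5 for each row, row after row: the shift along the world's x, y, z in m, then the turn about the world's z in rad, then the finger opening in m, from 0 to 0.0854. A call has 1 to 12 rows; each row is the pose to reach, as a shift and turn from the pose commanded when the call began; what a row does not reach only later rows make up. A row lasts 1/12 s, in which the tool goes at most 41.7 mm and 7.16 degrees, less where a joint would pass 70% of its speed; a pose out of reach is approached as far as the arm can. A call with a gripper value outside its range is refused whole. The fingers move at their own pace and stop on an object; "newtons" is the grip in N (left out, the last holds). Time passes only in rows, so rows that repeat a pose let the fingers close. It gives the time, the measured TCP pose, the force, the opening and the grip force at its end, in the units of the state.
- env.get_state(): the state, without advancing time (a new reading comes with each control period).
- env.read_camera(name): name is "side" or "top"; returns a dict with "pixels" (400x640x3 uint8, red, green, blue), "camera_matrix" (3x3 intrinsics, pixels), "distortion" ([k1, k2, p1, p2, k3] as OpenCV has them; the pictures are not rectified), "rvec" (rotation vector, rad) and "tvec" (3), from world to camera coordinates, as OpenCV has them. Camera axes: x right, y down, z forward; pixel columns grow to the right and rows downward; lengths in m; the calibration is good to about 2 mm. A picture is of the moment at which its call begins. There is no depth.
- env.hand_in(): hands the job in; it is judged then, once.
The state is a dict: "clock": time; "joint_pos": joint angles; "qvel": joint speeds; "tau": joint torques, N m; "tcp_pos": TCP position; "orientation": TCP orientation; "wrist_force": force on the tool from outside, world axes, zero at the start; "ft_torque": the same for the moment, N m; "finger_gap": finger opening in m; "grip_force": force on a finger pad.
Only numpy, scipy, OpenCV 4.12 (cv2) and the standard library are available. Lean on these libraries where they do the work, as an engineer would, in place of code of your own. Each camera call takes 0.05 s, during which the arm holds its last target. There are 200 camera calls.

### The job

Chips of old mortar have fallen into the open white organiser: take the scraper block and sweep every chip out over the front lip into the steel dust tray, without picking any out of the organiser with the fingers. Then stand the scraper upright on the worktop, slide the loose front down its grooves until it is fully home with its pull outside, and put the polish tins and the clothes brush that are waiting on the worktop back inside, each right way up and flat on the floor of the organiser. Leave the other things standing and the tray where they are.

Things in the scene. Friction and masses are not known exactly. Their poses are not given: they have to be found in the camera images.
- organiser: White plastic organiser, an open-topped box 228 (x) x 208 (y) x 50 mm high, fixed on a low birch riser 60 mm high. Origin: middle of its underside, 60 mm above the worktop, 112 mm behind the front lip; x points to its back, z up; its open front looks along -x to the robot. Inside it is 180 mm wide (y -90 to 90 mm); inner face of the back wall at x = 110 mm. Side walls are smooth, 14 mm thick.
- floor (a point): Point on the organiser's inner floor, 5 mm above its origin; same axes. The walls rise 45 mm above the floor. At the front the floor runs out level to the lip at x = -112 mm, 65 mm above the worktop and above the tray, whose rear rim is tucked 18 mm under the lip.
- slot (a point): Where the middle of the sliding front's bottom edge belongs: floor level, midway between the two upright grooves in the side walls, 92 mm in front of the organiser's origin; same axes. Each groove is 10 mm wide (x) and 10 mm deep into the wall, rounded out to 22 mm wide at the top; groove bottoms are 200 mm apart.
- front: Loose white sliding front, 130 g, standing upright on its pull: a panel 172 mm wide (y), 62 mm high, 8 mm thick (10 mm in its top 16 mm, the rim to grip); 5 mm tongues, 50 mm high, along both side edges make it 194 mm wide. Origin: middle of the panel's bottom edge; z up, -x is the outside. When home its axes are the organiser's and its bottom edge rests on the organiser's floor.
- pull (a point): Outermost point of the cup pull on the front's outside: 36 mm out (-x) from the front's origin, 14 mm up. The pull is 90 mm wide (y) and 28 mm high.
- scraper: Wooden scraper block standing upright, 220 g: a foot 28 (x) x 110 (y) x 30 mm high with a steel-shod lower edge, and on it an upright grip 24 (x) x 80 (y) mm up to 95 mm high. Origin: centre of the underside; the scraping faces are its -x and +x sides.
- tray: Open steel dust tray on the worktop in front of the organiser and under its lip, 130 (x) x 220 (y) x 36 mm high, walls and floor 3 mm, 600 g, loose. Origin: centre of the underside; axes as the organiser's.
- brush: Small wooden clothes brush lying bristles down, 140 (x) x 44 (y) x 40 mm high, 120 g; hard bristle block 124 x 36 x 20 mm below, dark wooden back above. Origin: centre of the underside. May be absent.
- tin1: Flat round metal shoe polish tin, 60 mm across, 26 mm high, 90 g. Origin: centre of the underside. May be absent.
- tin2: Flat round metal shoe polish tin, 60 mm across, 26 mm high, 90 g. Origin: centre of the underside. May be absent.
- chip1: Loose chip of grey mortar, about 25 to 31 x 20 to 24 x 13 to 15 mm, 10 to 14 g, at first on the organiser's floor. Origin: centre of its underside as it first lies. May be absent.
- chip2: Loose chip of grey mortar, about 25 to 31 x 20 to 24 x 13 to 15 mm, 10 to 14 g, at first on the organiser's floor. Origin: centre of its underside as it first lies. May be absent.
- chip3: Loose chip of grey mortar, about 25 to 31 x 20 to 24 x 13 to 15 mm, 10 to 14 g, at first on the organiser's floor. Origin: centre of its underside as it first lies. May be absent.
- chip4: Loose chip of grey mortar, about 25 to 31 x 20 to 24 x 13 to 15 mm, 10 to 14 g, at first on the organiser's floor. Origin: centre of its underside as it first lies. May be absent.
- chip5: Loose chip of grey mortar, about 25 to 31 x 20 to 24 x 13 to 15 mm, 10 to 14 g, at first on the organiser's floor. Origin: centre of its underside as it first lies. May be absent.
- chip6: Loose chip of grey mortar, about 25 to 31 x 20 to 24 x 13 to 15 mm, 10 to 14 g, at first on the organiser's floor. Origin: centre of its underside as it first lies. May be absent.
- globe: Glass lamp globe standing on its collar, 120 mm across, 122 mm high. Not to be disturbed. Origin: centre of the underside.
- jar: Clear plastic storage jar with a twist top, 84 mm across, 132 mm high. Not to be disturbed. Origin: centre of the underside.
- horn: Steel shoe horn lying flat, about 195 x 34 x 10 mm. Not to be disturbed. Origin: centre of the underside.
- dish: White ceramic key dish, 110 mm across, 22 mm high. Not to be disturbed. Origin: centre of the underside.
- doorstop: Black rubber door stop, 50 x 50 mm, 44 mm high. Not to be disturbed. Origin: centre of the underside.
- bulbbox: Small upright cardboard light bulb box, 58 x 58 x 105 mm. Not to be disturbed. Origin: centre of the underside.

How it is judged:
By the outcome, as a careful person would: the job done as asked, in the order asked, and still so for the second after the job is handed in, with the robot touching nothing.
Of tin1, tin2, brush only 2 to 3 are there at a start; the rules pass over those that are not, and their reading is None.
Of chip1, chip2, chip3, chip4, chip5, chip6 only 3 to 6 are there at a start; the rules pass over those that are not, and their reading is None.
At some moment in a run one of chip1, chip2, chip3, chip4, chip5, chip6, tin1, tin2, brush may be knocked a few centimetres aside while the robot is not near it.
It also fails if it takes over 210 s, if anything falls off the work surface, if the arm or the gripper's body presses on something with over 40 N, if the wrist force passes 120 N, or if a joint passes its speed limit or range.

## Working session

There is one attempt and no reset: what is moved stays moved. The work goes in short steps, Python scripts to look and compute and a tool call to move; the robot and the scene stay as the last step left them, time stands still between calls to the robot, and variables do not carry over. Pictures are saved under pics/ and viewed, at most 14 in all, crops included, and the job is handed in when it is done.

Besides the shell and the picture viewer there is one more tool, called after "Call:" as name(argument=value, ...) on one line, values as JSON. move_arm: Moves the arm, as the interface text tells. Its arguments: {"type":"object","properties":{"moves":{"type":"array"},"newtons":{"type":"number"}},"required":["moves"]}

```bash
mkdir -p pics; ls
cat > h.py <<'E'
import numpy as np, cv2
from workcell import env
def cam(n, save=None):
    c=env.read_camera(n); c['img']=cv2.cvtColor(c['pixels'],cv2.COLOR_RGB2BGR)
    c['K']=np.array(c['camera_matrix'],float); c['D']=np.array(c['distortion'],float)
    c['R']=cv2.Rodrigues(np.array(c['rvec'],float))[0]; c['t']=np.array(c['tvec'],float).ravel()
    if save: cv2.imwrite('pics/'+save,c['img'])
    return c
def ray(c,uv):
    p=cv2.undistortPoints(np.array(uv,float).reshape(-1,1,2),c['K'],c['D']).reshape(-1,2)
    d=np.c_[p,np.ones(len(p))]@c['R']; return -c['R'].T@c['t'], d
def onz(c,uv,z):
    o,d=ray(c,uv); return o+d*((z-o[2])/d[:,2])[:,None]
def proj(c,P):
    return cv2.projectPoints(np.array(P,float).reshape(-1,1,3),np.array(c['rvec'],float),np.array(c['tvec'],float),c['K'],c['D'])[0].reshape(-1,2)
E
python3 - <<'E'
from h import *
for n in('top','side'):
    c=cam(n,n+'0.png'); print(n,-c['R'].T@c['t'],c['R'][2])
s=env.get_state(); print({k:np.round(v,3) for k,v in s.items()})
E
```

```text
pics
top [ 0.31632879 -0.00752866  1.13927186] [ 0.21729248  0.00431291 -0.97609701]
side [ 0.26402795 -0.99904566  1.15513797] [ 0.1796981   0.66934008 -0.72089697]
{'clock': np.float64(0.1), 'joint_pos': array([-1.428,  0.314,  0.045,  1.304,  0.   ,  1.431]), 'qvel': array([ 0.001,  0.001,  0.002,  0.001,  0.002, -0.   ]), 'tau': array([ 2.0000e-03, -4.8172e+01,  2.9924e+01,  1.3000e-02, -0.0000e+00,
        0.0000e+00]), 'tcp_pos': array([ 0.16 , -0.552,  0.238]), 'orientation': array([-0.001,  0.99 ,  0.141, -0.   ]), 'wrist_force': array([-0.771,  0.527, -0.295]), 'ft_torque': array([ 0.008, -0.017,  0.046]), 'grip_force': np.float64(0.0), 'finger_gap': np.float64(0.086)}
```

View pics/top0.png

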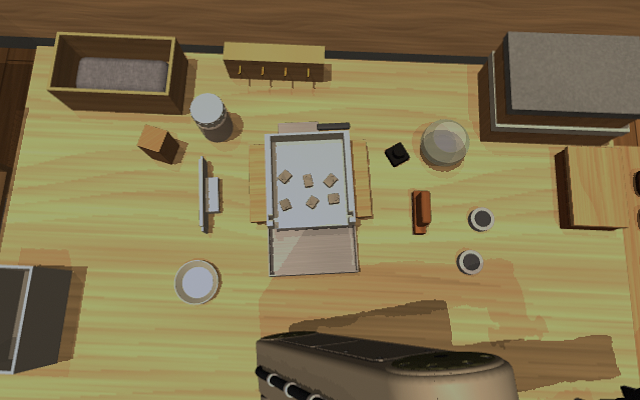

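View pics/side0.png

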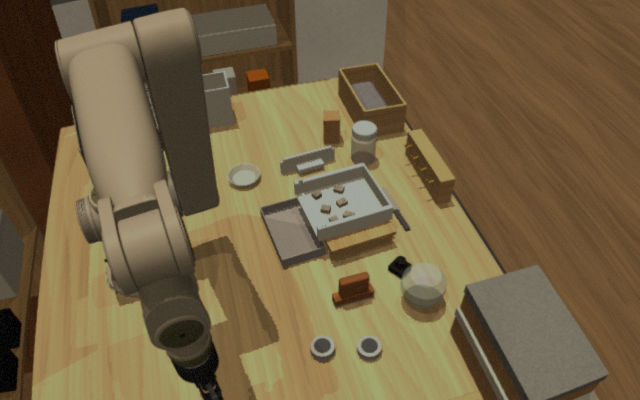

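Top: organiser about (310,180), with six chips at rows 178–205, the scraper at (422,212), the tins at (482,219) and (470,262), and the front at (208,195). No brush is visible. Side: the scraper is at (353,290), the tins at (322,348) and (369,348).

Run:
```python
from h import *
a=cv2.imread('pics/top0.png'); b=cv2.imread('pics/side0.png')
c1=cv2.resize(a[115:285,190:390],None,fx=4,fy=4,interpolation=cv2.INTER_CUBIC)[:600]
c2=cv2.resize(a[140:280,390:500],None,fx=4,fy=4,interpolation=cv2.INTER_CUBIC)
c3=cv2.resize(b[140:360,250:450],None,fx=2.7,fy=2.7,interpolation=cv2.INTER_CUBIC)
cv2.imwrite('pics/c1.png',c1)
m=np.zeros((600,800,3),np.uint8); m[:560,:440]=c2; c3=cv2.resize(b[265:365,300:390],None,fx=4,fy=4,interpolation=cv2.INTER_CUBIC); m[:400,440:]=c3
cv2.imwrite('pics/c2.png',m)
```

```text
(no output)
```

View pics/c1.png

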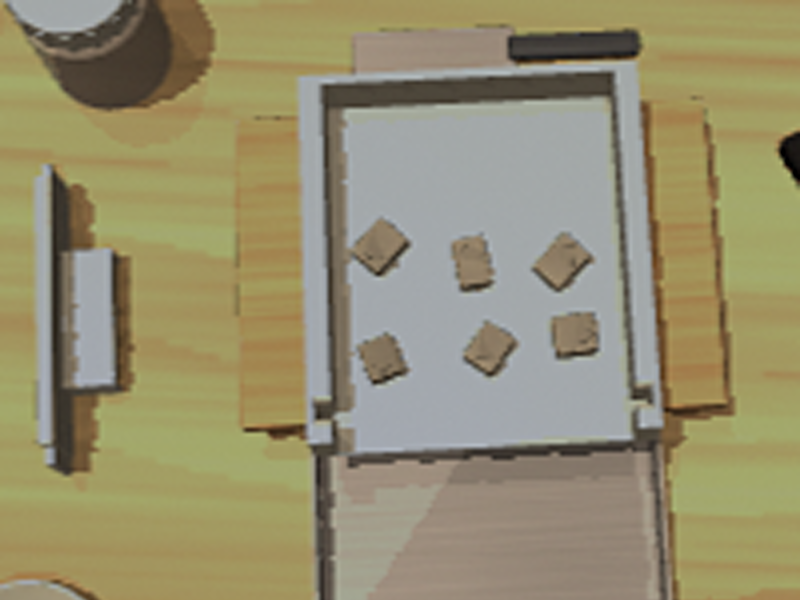

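View pics/c2.png

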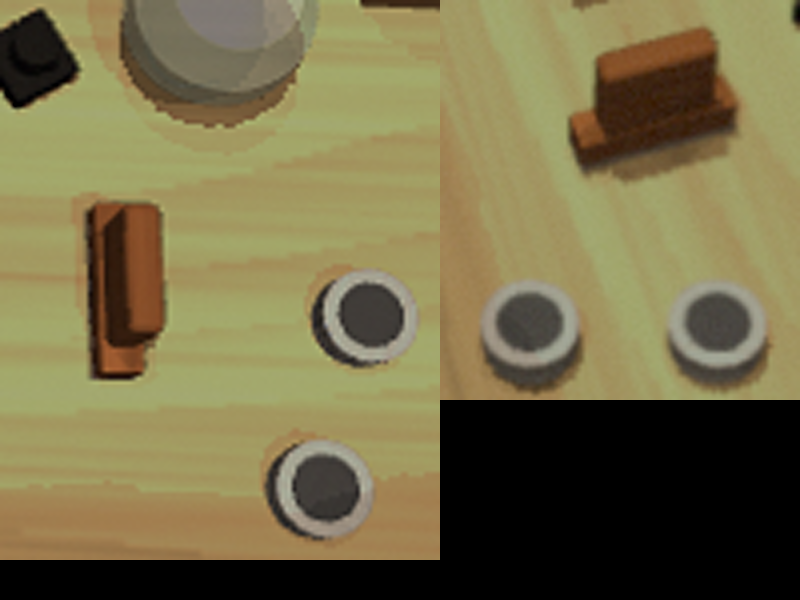

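Crop 1 shows the organiser's rim and lip, the six chips, and the front with its pull facing right (-y), its rim edge near x=43. Crop 2 shows the scraper grip top at (144,269), its long axis up the picture, and the two tins at (368,316) and (324,488).

```bash
cat > m.py <<'E'
from h import *
np.set_printoptions(precision=4,suppress=True)
t=cam('top'); s=cam('side')
f1=lambda p:np.array(p,float)/4+[190,115]-0.375
f2=lambda p:np.array(p,float)/4+[390,140]-0.375
fs=lambda p:(np.array(p,float)-[440,0])/4+[300,265]-0.375
E
python3 - <<'E'
from m import *
rim=onz(t,f1([(300,77),(637,62),(308,445),(662,428)]),.110); print('rim',rim, np.linalg.norm(rim[0]-rim[1]),np.linalg.norm(rim[0]-rim[2]),np.linalg.norm(rim[1]-rim[3]))
inn=onz(t,f1([(322,86),(614,73)]),.110); print('inner back',inn,np.linalg.norm(inn[0]-inn[1]))
lip=onz(t,f1([(350,455),(634,441)]),.065); print('lip',lip,np.linalg.norm(lip[0]-lip[1]))
print('backfloor',onz(t,f1([(345,110),(606,97)]),.065))
fr=onz(t,f1([(43,165),(45,445)]),.062); print('front',fr,np.linalg.norm(fr[0]-fr[1]))
pl=onz(t,f1([(78,250),(112,250),(78,388),(115,388)]),.028);print('pull',pl)
g=onz(t,f2([(125,203),(163,203),(125,335),(161,337)]),.095);print('grip',g,g.mean(0))
def tins(c,n):
    hsv=cv2.cvtColor(c['img'],cv2.COLOR_BGR2HSV)
    return hsv
print('tins top',onz(t,f2([(369,316),(324,488)]),.026)); print('tins side',onz(s,fs([(531,321),(717,322)]),.026))
# dark mask scraper
for n,c in(('t',t),('s',s)):
    h=cv2.cvtColor(c['img'],cv2.COLOR_BGR2HSV); m=cv2.inRange(h,(0,130,30),(12,255,200))
    k,l,st,ce=cv2.connectedComponentsWithStats(m)
    for i in range(1,k):
        if st[i][4]>80: print(n,st[i],ce[i])
print('side grip',onz(s,fs([(597,60),(708,28),(717,42),(603,78)]),.095), onz(s,fs([(657,52)]),.095))
E
```

```text
rim [[ 0.7049  0.1276  0.11  ]
 [ 0.7236 -0.0784  0.11  ]
 [ 0.4776  0.1079  0.11  ]
 [ 0.4965 -0.0988  0.11  ]] 0.20683317669276155 0.22807118710117108 0.22801415151108684
inner back [[ 0.6996  0.1138  0.11  ]
 [ 0.7158 -0.0645  0.11  ]] 0.1789904445857881
lip [[ 0.4796  0.087   0.065 ]
 [ 0.4956 -0.0858  0.065 ]] 0.17353757665329492
backfloor [[ 0.7009  0.1035  0.065 ]
 [ 0.7169 -0.0623  0.065 ]]
front [[0.6569 0.2923 0.062 ]
 [0.4784 0.2737 0.062 ]] 0.17951318169020075
pull [[0.6114 0.2737 0.028 ]
 [0.6123 0.2518 0.028 ]
 [0.5209 0.2652 0.028 ]
 [0.5219 0.2418 0.028 ]]
grip [[ 0.5824 -0.2572  0.095 ]
 [ 0.5834 -0.2802  0.095 ]
 [ 0.5016 -0.2564  0.095 ]
 [ 0.5013 -0.2778  0.095 ]] [ 0.5422 -0.2679  0.095 ]
tins top [[ 0.5327 -0.4277  0.026 ]
 [ 0.4227 -0.3954  0.026 ]]
tins side [[ 0.4222 -0.3947  0.026 ]
 [ 0.5316 -0.4277  0.026 ]]
t [555 150  62  80 757] [565.6367 195.1519]
t [412 191  18  44 665] [420.5353 210.9504]
s [   0    0   73  221 6030] [30.6519 98.5884]
s [333 278  38  27 332] [353.4307 291.3373]
s [ 28 299   9  24  88] [ 32.7273 311.4773]
s [ 24 339  10  34 113] [ 28.4248 357.3628]
side grip [[ 0.5036 -0.2642  0.095 ]
 [ 0.5795 -0.2602  0.095 ]
 [ 0.5813 -0.2724  0.095 ]
 [ 0.5031 -0.2786  0.095 ]] [[ 0.5421 -0.269   0.095 ]]
```

Call:
move_arm(moves=[0.382,0.284,-0.04,-0.283,0.085,0.382,0.284,-0.04,-0.283,0.085,0.382,0.284,-0.04,-0.283,0.085,0.382,0.284,-0.04,-0.283,0.085,0.382,0.284,-0.04,-0.283,0.085,0.382,0.284,-0.04,-0.283,0.085,0.382,0.284,-0.04,-0.283,0.085,0.382,0.284,-0.04,-0.283,0.085,0.382,0.284,-0.04,-0.283,0.085,0.382,0.284,-0.04,-0.283,0.085,0.382,0.284,-0.04,-0.283,0.085,0.382,0.284,-0.04,-0.283,0.085], newtons=60)

```text
clock: 1.2
tcp_pos: [0.5451, -0.2651, 0.1986]
orientation: [-0.0, 1.0, 0.001, 0.0]
wrist_force: [-0.3, -0.8, 0.4]
finger_gap: 0.0851
grip_force: 0.0
```

```bash
python3 -c "
from m import *
S=env.get_state();print(S['joint_pos'],S['tcp_pos'],S['orientation'])
b=np.array(S['orientation']);print(2*np.degrees(np.arctan2(b[2],b[1]))-90)"
```

```text
[-0.5856  0.3878  0.0524  1.2363  0.0007  2.5507] [ 0.5449 -0.2652  0.1982] [-0.0006  1.      0.0026 -0.0002]
-89.69867919916236
```

Call:
move_arm(moves=[0,0,-0.04,0,0.085,0,0,-0.08,0,0.085,0,0,-0.1,0,0.085,0,0,-0.1,0,0.085,0,0,-0.1,0,0.085])

```text
clock: 1.72
tcp_pos: [0.541, -0.2682, 0.0985]
orientation: [-0.001, 1.0, -0.001, -0.001]
wrist_force: [-0.3, -0.4, 0.2]
finger_gap: 0.0854
grip_force: 0.0
```

Call:
move_arm(moves=[0,0,-0.03,0,0.085,0,0,-0.042,0,0.085,0,0,-0.042,0,0.05,0,0,-0.042,0,0.01,0,0,-0.042,0,0.01,0,0,-0.042,0,0.01,0,0,-0.042,0,0.01,0,0,-0.042,0,0.01,0,0,-0.042,0,0.01,0,0,-0.042,0,0.01,0,0,-0.042,0,0.01,0,0,-0.042,0,0.01])

```text
clock: 2.72
tcp_pos: [0.5435, -0.2691, 0.0593]
orientation: [0.001, 1.0, -0.0, 0.001]
wrist_force: [-0.6, 0.1, 6.1]
finger_gap: 0.0231
grip_force: 59.2
```

Call:
move_arm(moves=[0,0,0.04,0,0.01,0,0,0.08,0,0.01,0,0,0.12,0,0.01,0,0,0.15,0,0.01,0.01,0.025,0.15,0.12,0.01,0.02,0.05,0.15,0.24,0.01,0.03,0.075,0.15,0.36,0.01,0.04,0.1,0.15,0.48,0.01,0.05,0.125,0.15,0.6,0.01,0.06,0.15,0.15,0.72,0.01,0.07,0.175,0.15,0.84,0.01,0.08,0.2,0.15,0.96,0.01])

```text
clock: 3.72
tcp_pos: [0.6224, -0.0667, 0.207]
orientation: [-0.0, 0.886, 0.464, -0.0]
wrist_force: [0.4, 0.2, -3.1]
finger_gap: 0.0235
grip_force: 59.3
```

Call:
move_arm(moves=[0.01,0.025,0,0.12,0.01,0.02,0.05,0,0.24,0.01,0.03,0.075,0,0.36,0.01,0.04,0.1,0,0.48,0.01,0.0436,0.1195,0,0.6,0.01,0.0436,0.1195,0,0.699,0.01,0.0436,0.1195,0,0.699,0.01,0.0436,0.1195,0,0.699,0.01,0.0436,0.1195,0,0.699,0.01])

```text
clock: 4.47
tcp_pos: [0.6657, 0.0508, 0.2071]
orientation: [-0.0, 0.676, 0.736, -0.0]
wrist_force: [-0.6, -0.1, -2.8]
finger_gap: 0.0235
grip_force: 59.3
```

Run:
```python
from m import *
S=env.get_state();print(S['joint_pos'],S['tcp_pos'],S['wrist_force'])
b=np.array(S['orientation']);print(2*np.degrees(np.arctan2(b[2],b[1]))-90)
m=np.hstack([cv2.resize(t['img'][90:290,200:390],(400,421)),cv2.resize(s['img'][130:290,240:420],(400,356))[:421] if 0 else cv2.resize(s['img'][110:300,230:410],(400,421))])
cv2.imwrite('pics/d1.png',m)
```

```text
[-0.0444  0.5083  0.2615  1.3242 -0.0001  1.4411] [0.6659 0.0504 0.2073] [ 0.0373  0.2734 -1.2169]
4.8824387780257865
```

View pics/d1.png

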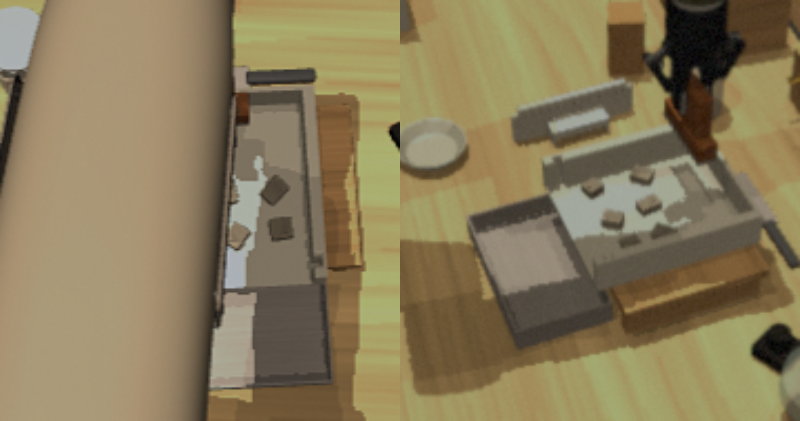

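The view shows the scraper upright over the back-left of the organiser, behind all six chips. Next I lower it.

Call:
move_arm(moves=[0,0,-0.03,0,0.01,0,0,-0.06,0,0.01,0,0,-0.075,0,0.01,0,0,-0.08,0,0.01,0,0,-0.0825,0,0.01,0,0,-0.0825,0,0.01,0,0,-0.0825,0,0.01])

```text
clock: 5.15
tcp_pos: [0.667, 0.051, 0.1262]
orientation: [0.001, 0.676, 0.737, 0.001]
wrist_force: [0.3, 1.1, -2.7]
finger_gap: 0.0231
grip_force: 59.4
```

Call:
move_arm(moves=[0,0,-0.001,0,0.01,0,0,-0.002,0,0.01,0,0,-0.002,0,0.01,0,0,-0.002,0,0.01])

```text
clock: 5.48
tcp_pos: [0.667, 0.0511, 0.1243]
orientation: [0.001, 0.675, 0.737, 0.001]
wrist_force: [-0.9, -1.5, 4.0]
finger_gap: 0.0238
grip_force: 60.0
```

Call:
move_arm(moves=[-0.016,-0.0014,0.0005,0,0.01,-0.032,-0.0028,0.0005,0,0.01,-0.048,-0.0042,0.0005,0,0.01,-0.064,-0.0056,0.0005,0,0.01,-0.08,-0.007,0.0005,0,0.01,-0.096,-0.0085,0.0005,0,0.01,-0.112,-0.0099,0.0005,0,0.01,-0.128,-0.0113,0.0005,0,0.01,-0.144,-0.0127,0.0005,0,0.01,-0.16,-0.0141,0.0005,0,0.01,-0.176,-0.0155,0.0005,0,0.01,-0.191,-0.0169,0.0005,0,0.01])

```text
clock: 6.48
tcp_pos: [0.4753, 0.0345, 0.1241]
orientation: [0.001, 0.675, 0.738, 0.001]
wrist_force: [1.4, -0.3, 1.5]
finger_gap: 0.0233
grip_force: 59.5
```

Call:
move_arm(moves=[0,0,0,0,0.01,0,0,0,0,0.01,0,0,0.03,0,0.01,0,0,0.06,0,0.01,0,0,0.085,0,0.01,0,0,0.085,0,0.01])

```text
clock: 6.98
tcp_pos: [0.4787, 0.0343, 0.2131]
orientation: [0.003, 0.675, 0.738, 0.003]
wrist_force: [0.6, -0.1, -2.5]
finger_gap: 0.0233
grip_force: 59.9
```

Run:
```python
from m import *
m=np.hstack([cv2.resize(t['img'][90:290,200:390],(400,421)),cv2.resize(s['img'][110:300,230:410],(400,421))])
cv2.imwrite('pics/d2.png',m)
```

```text
(no output)
```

View pics/d2.png

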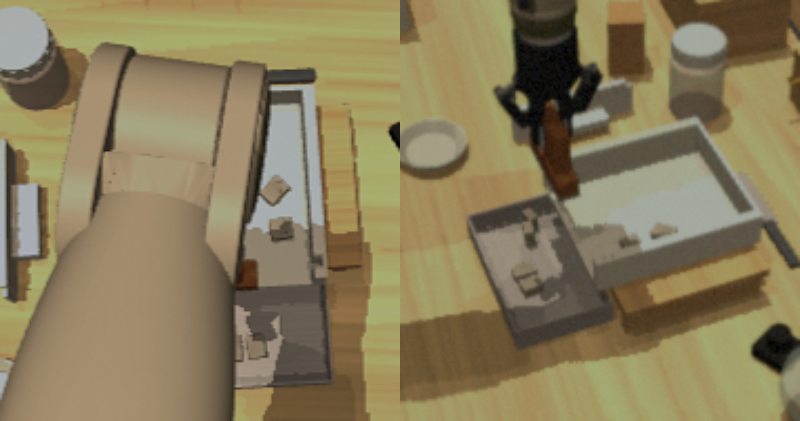

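Four chips are in the tray. The two on the right side remain, so I do a second stroke there.

Call:
move_arm(moves=[0.036,-0.009,0,0,0.01,0.072,-0.018,0,0,0.01,0.108,-0.027,0,0,0.01,0.144,-0.036,0,0,0.01,0.18,-0.0449,0,0,0.01,0.1964,-0.0449,0,0,0.01,0.1964,-0.0449,0,0,0.01,0.1964,-0.0449,0,0,0.01,0.1964,-0.0449,-0.03,0,0.01,0.1964,-0.0449,-0.06,0,0.01,0.1964,-0.0449,-0.08,0,0.01,0.1964,-0.0449,-0.0845,0,0.01])

```text
clock: 8.08
tcp_pos: [0.6691, -0.0098, 0.1224]
orientation: [-0.001, 0.675, 0.738, -0.001]
wrist_force: [-6.9, 0.9, 19.9]
finger_gap: 0.0234
grip_force: 61.2
```

Call:
move_arm(moves=[0,0,0,0,0.01,0,0,-0.0005,0,0.01,0,0,-0.0005,0,0.01])

```text
clock: 8.33
tcp_pos: [0.6703, -0.0101, 0.1228]
orientation: [-0.001, 0.675, 0.738, -0.0]
wrist_force: [-0.7, -0.3, -2.6]
finger_gap: 0.0232
grip_force: 58.6
```

Call:
move_arm(moves=[-0.016,-0.0014,0,0,0.01,-0.032,-0.0028,0,0,0.01,-0.048,-0.0042,0,0,0.01,-0.064,-0.0056,0,0,0.01,-0.08,-0.007,0,0,0.01,-0.096,-0.0085,0,0,0.01,-0.112,-0.0099,0,0,0.01,-0.128,-0.0113,0,0,0.01,-0.144,-0.0127,0,0,0.01,-0.16,-0.0141,0,0,0.01,-0.176,-0.0155,0,0,0.01,-0.191,-0.0169,0,0,0.01])

```text
clock: 9.33
tcp_pos: [0.4791, -0.0273, 0.1232]
orientation: [-0.0, 0.675, 0.738, -0.0]
wrist_force: [0.2, -0.1, -2.9]
finger_gap: 0.0233
grip_force: 59.3
```

Call:
move_arm(moves=[0,0,0,0,0.01,0,0,0,0,0.01,0,0,0.03,0,0.01,0,0,0.06,0,0.01,0,0,0.085,0,0.01,0,0,0.085,0,0.01])

```text
clock: 9.83
tcp_pos: [0.4846, -0.0281, 0.2137]
orientation: [0.004, 0.675, 0.738, 0.003]
wrist_force: [1.6, 0.5, -2.1]
finger_gap: 0.0234
grip_force: 60.1
```

Call:
move_arm(moves=[0.008,-0.037,0,0,0.01,0.016,-0.074,0,0,0.01,0.024,-0.111,0,0,0.01,0.032,-0.148,0,0,0.01,0.04,-0.185,0,0,0.01,0.05,-0.223,0,0,0.01,0.05,-0.223,0,0,0.01,0.05,-0.223,0,0,0.01])

```text
clock: 10.5
tcp_pos: [0.531, -0.2528, 0.2064]
orientation: [-0.0, 0.677, 0.736, 0.0]
wrist_force: [-1.3, -0.4, -2.4]
finger_gap: 0.0233
grip_force: 59.9
```

Run:
```python
from m import *
m=np.hstack([cv2.resize(t['img'][90:310,170:390],(400,400)),cv2.resize(s['img'][130:290,225:385],(400,400))])
cv2.imwrite('pics/d3.png',m)
S=env.get_state();print(S['tcp_pos'])
```

```text
[ 0.5303 -0.2501  0.2071]
```

View pics/d3.png

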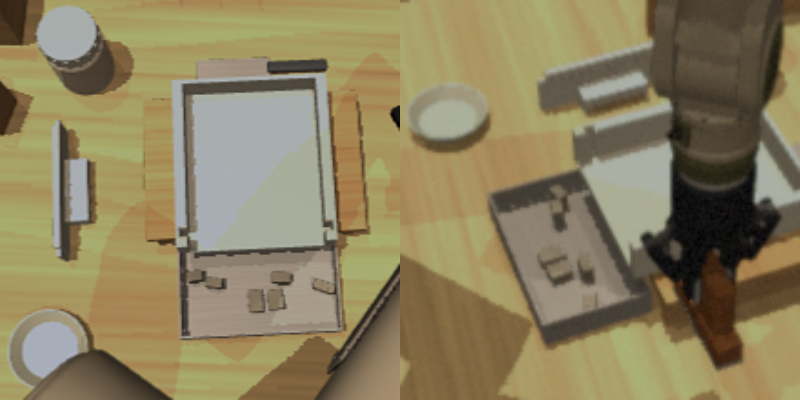

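All six chips are in the tray and the organiser floor is empty. I set the scraper down.

Call:
move_arm(moves=[0,0,-0.04,0,0.01,0,0,-0.08,0,0.01,0,0,-0.12,0,0.01,0,0,-0.14,0,0.01,0,0,-0.147,0,0.01,0,0,-0.15,0,0.01,0,0,-0.15,0,0.01,0,0,-0.15,0,0.01])

```text
clock: 11.27
tcp_pos: [0.5315, -0.2503, 0.0597]
orientation: [0.001, 0.675, 0.738, 0.0]
wrist_force: [0.2, -0.5, -2.2]
finger_gap: 0.0232
grip_force: 59.3
```

Call:
move_arm(moves=[0,0,0,0,0.03,0,0,0,0,0.06,0,0,0,0,0.085,0,0,0,0,0.085,0,0,0,0,0.085,0,0,0,0,0.085,0,0,0.04,0,0.085,0,0,0.08,0,0.085,0,0,0.12,0,0.085,0,0,0.15,0,0.085])

```text
clock: 12.1
tcp_pos: [0.5309, -0.2507, 0.2117]
orientation: [0.001, 0.675, 0.737, 0.0]
wrist_force: [-0.3, -1.1, 0.4]
finger_gap: 0.0853
grip_force: 0.0
```

Run:
```python
from m import *
m=np.zeros((600,800,3),np.uint8)
a=cv2.resize(t['img'][145:240,190:232],None,fx=6,fy=6,interpolation=cv2.INTER_CUBIC); b=cv2.resize(s['img'][135:185,270:345],None,fx=6,fy=6,interpolation=cv2.INTER_CUBIC)
m[:a.shape[0],:a.shape[1]]=a; m[:b.shape[0],300:300+b.shape[1]]=b
# scraper & tins check too
d=cv2.resize(t['img'][150:290,380:510],None,fx=2,fy=2); m[310:310+280,300:560]=d
cv2.imwrite('pics/e1.png',m)
```

```text
(no output)
```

View pics/e1.png

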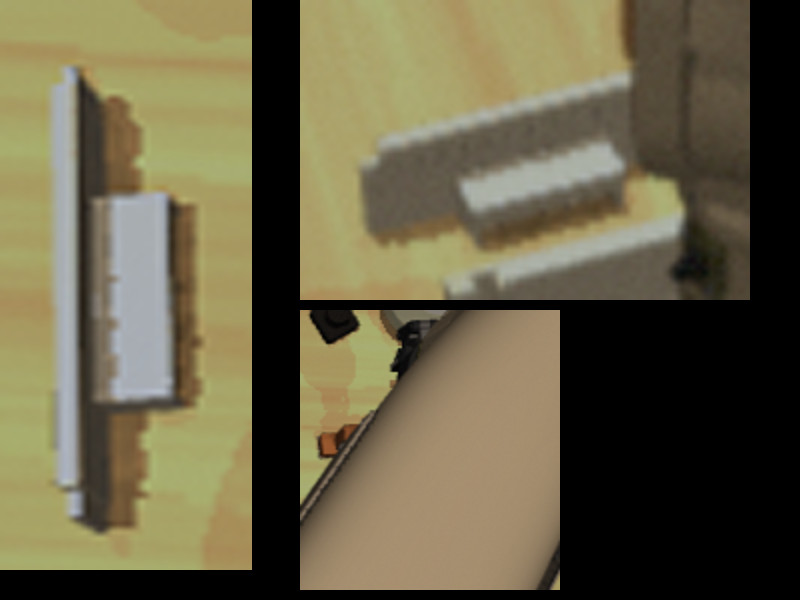

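The enlarged top view gives the rim top face at (54–76,83) to (58–80,486), the tongue tops ending near (71,66) and (76,517), and the pull top from (108,197) to (172,402).

Run:
```python
from m import *
f=lambda p:np.array(p,float)/6+[190,145]-.42
r=onz(t,f([(54,84),(77,82),(58,488),(80,486)]),.062);print(r,np.linalg.norm(r[0]-r[2]),np.linalg.norm(r[1]-r[3]),np.linalg.norm(r[0]-r[1]),r.mean(0))
q=onz(t,f([(71,66),(76,517)]),.050);print(q,np.linalg.norm(q[0]-q[1]),q.mean(0))
p=onz(t,f([(168,196),(173,401)]),.028);print(p,p.mean(0))
fs=lambda p:(np.array(p,float)-[300,0])/6+[270,135]-.42
print('side',onz(s,fs([(382,147)]),.062),onz(s,fs([(362,168)]),.05))
for v in (r[2]-r[0],r[3]-r[1],q[1]-q[0],p[1]-p[0]): print(np.degrees(np.arctan2(v[1],v[0])))
```

```text
[[0.6496 0.2961 0.062 ]
 [0.6509 0.2866 0.062 ]
 [0.4781 0.2776 0.062 ]
 [0.4793 0.2688 0.062 ]] 0.17246552469863496 0.17249448216526336 0.009654456320140255 [0.5645 0.2823 0.062 ]
[[0.6616 0.2931 0.05  ]
 [0.4683 0.2722 0.05  ]] 0.1945177816225537 [0.5649 0.2827 0.05  ]
[[0.612  0.2519 0.028 ]
 [0.5224 0.2418 0.028 ]] [0.5672 0.2468 0.028 ]
side [[0.4788 0.2727 0.062 ]] [[0.4668 0.2726 0.05  ]]
-173.8311039029956
-174.0721634604144
-173.84519090778784
-173.5540682615231
```

Call:
move_arm(moves=[0.0025,0.041,0,0.122,0.085,0.005,0.082,0,0.244,0.085,0.0075,0.123,0,0.366,0.085,0.01,0.164,0,0.488,0.085,0.0125,0.205,0,0.61,0.085,0.015,0.246,0,0.732,0.085,0.0175,0.287,0,0.854,0.085,0.02,0.328,0,0.976,0.085,0.0225,0.369,0,1.098,0.085,0.025,0.41,0,1.22,0.085,0.0275,0.451,0,1.342,0.085,0.03,0.492,0,1.464,0.085])

```text
clock: 13.3
tcp_pos: [0.559, 0.2433, 0.2058]
orientation: [-0.002, 0.006, 1.0, -0.001]
wrist_force: [1.8, -0.4, 0.9]
finger_gap: 0.0849
grip_force: 0.0
```

Call:
move_arm(moves=[0.0046,0.0407,0,0.127,0.085,0.0046,0.0407,0,0.127,0.085,0.0046,0.0407,-0.04,0.127,0.085,0.0046,0.0407,-0.08,0.127,0.085,0.0046,0.0407,-0.1,0.127,0.085,0.0046,0.0407,-0.1,0.127,0.085,0.0046,0.0407,-0.1,0.127,0.085,0.0046,0.0407,-0.1,0.127,0.085])

```text
clock: 13.97
tcp_pos: [0.5655, 0.2822, 0.1089]
orientation: [0.0, -0.054, 0.999, 0.0]
wrist_force: [0.7, 0.2, 0.6]
finger_gap: 0.0847
grip_force: 0.0
```

Run:
```python
from m import *
S=env.get_state();print(S['joint_pos'],S['tcp_pos'])
b=np.array(S['orientation']);print(2*np.degrees(np.arctan2(b[2],b[1]))-90)
fs=lambda p:(np.array(p,float)-[300,0])/6+[270,135]-.42
cv2.imwrite('pics/f.png',s['img'])
```

```text
[ 0.3359  0.4836 -0.0208  1.063   0.0001  0.2282] [0.5665 0.2825 0.1104]
96.17150004370208
```

Call:
move_arm(moves=[0,0,-0.035,0,0.085,0,0,-0.063,0,0.085,0,0,-0.063,0,0.05,0,0,-0.063,0,0.02,0,0,-0.063,0,0.0,0,0,-0.063,0,0.0,0,0,-0.063,0,0.0,0,0,-0.063,0,0.0,0,0,-0.063,0,0.0,0,0,-0.063,0,0.0,0,0,-0.063,0,0.0])

```text
clock: 14.98
tcp_pos: [0.5662, 0.2828, 0.0471]
orientation: [0.001, -0.054, 0.999, 0.001]
wrist_force: [-0.1, 0.1, 6.2]
finger_gap: 0.0091
grip_force: 59.5
```

Call:
move_arm(moves=[0,0,0.04,0,0,0,0,0.08,0,0,0,0,0.12,0,0,0,0,0.16,0,0,-0.005,-0.023,0.16,-0.12,0,-0.01,-0.046,0.16,-0.24,0,-0.015,-0.069,0.16,-0.36,0,-0.02,-0.092,0.16,-0.48,0,-0.025,-0.115,0.16,-0.6,0,-0.03,-0.138,0.16,-0.72,0,-0.035,-0.161,0.16,-0.84,0,-0.04,-0.184,0.16,-0.96,0])

```text
clock: 15.98
tcp_pos: [0.5244, 0.0973, 0.2054]
orientation: [-0.0, 0.416, 0.909, -0.0]
wrist_force: [0.3, -0.3, -1.0]
finger_gap: 0.0086
grip_force: 58.9
```

Call:
move_arm(moves=[-0.005,-0.023,0,-0.12,0,-0.01,-0.046,0,-0.24,0,-0.015,-0.069,0,-0.36,0,-0.0176,-0.0922,0,-0.48,0,-0.0176,-0.0922,0,-0.6,0,-0.0176,-0.0922,0,-0.63,0,-0.0176,-0.0922,0,-0.63,0,-0.0176,-0.0922,0,-0.63,0,-0.0176,-0.0922,0,-0.63,0])

```text
clock: 16.73
tcp_pos: [0.5073, 0.0063, 0.2053]
orientation: [-0.0, 0.674, 0.738, -0.0]
wrist_force: [-0.0, 0.5, -1.6]
finger_gap: 0.0088
grip_force: 58.9
```

Run:
```python
from m import *
S=env.get_state();print(S['joint_pos'],S['tcp_pos'])
b=np.array(S['orientation']);print(2*np.degrees(np.arctan2(b[2],b[1]))-90)
m=np.hstack([cv2.resize(t['img'][110:290,230:390],(400,450),interpolation=2),cv2.resize(s['img'][120:300,230:390],(400,450),interpolation=2)])
cv2.imwrite('pics/g1.png',m)
```

```text
[-0.1456  0.1962 -0.1925  1.1821 -0.      1.3349] [0.5074 0.0064 0.2053]
5.172847857483802
```

View pics/g1.png

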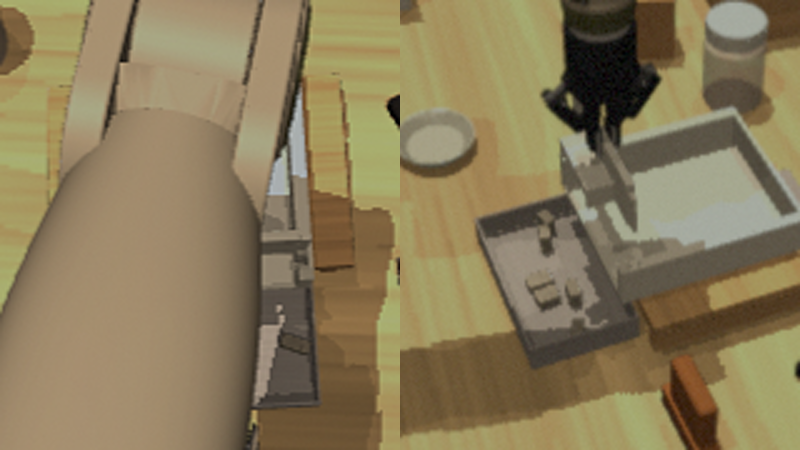

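The front is upright over the grooves with its pull outward, and the scraper stands on the worktop. I lower it carefully.

Call:
move_arm(moves=[0,0,-0.025,0,0,0,0,-0.04,0,0,0,0,-0.048,0,0,0,0,-0.055,0,0,0,0,-0.055,0,0])

```text
clock: 17.25
tcp_pos: [0.5076, 0.0064, 0.1501]
orientation: [-0.0, 0.675, 0.738, 0.0]
wrist_force: [-0.3, 1.4, 1.9]
finger_gap: 0.0086
grip_force: 59.6
```

Call:
move_arm(moves=[0,0,-0.008,0,0,0,0,-0.012,0,0,0,0,-0.012,0,0])

```text
clock: 17.5
tcp_pos: [0.509, 0.0052, 0.1395]
orientation: [0.002, 0.675, 0.738, 0.0]
wrist_force: [-0.3, -4.8, 4.6]
finger_gap: 0.0085
grip_force: 60.9
```

Call:
move_arm(moves=[0.0002,-0.0015,0,0,0,0.0002,-0.0015,-0.006,0,0,0.0002,-0.0015,-0.012,0,0,0.0002,-0.0015,-0.012,0,0])

```text
clock: 17.83
tcp_pos: [0.5103, 0.0033, 0.1314]
orientation: [0.004, 0.675, 0.738, 0.001]
wrist_force: [-6.2, -5.7, 29.6]
finger_gap: 0.0089
grip_force: 65.7
```

Call:
move_arm(moves=[0,0,0.006,0,0,0,0,0.006,0,0,0,0,0.006,0,0])

```text
clock: 18.08
tcp_pos: [0.508, 0.0045, 0.1326]
orientation: [0.001, 0.675, 0.738, 0.0]
wrist_force: [1.5, -2.2, 2.4]
finger_gap: 0.0086
grip_force: 61.4
```

Run:
```python
from m import *
S=env.get_state();print(S['tcp_pos'],S['wrist_force'],S['ft_torque'],S['orientation'])
b=cv2.resize(s['img'][160:250,280:370],(560,560),interpolation=2)
a=cv2.resize(t['img'][190:250,300:325],None,fx=9,fy=9,interpolation=2)[:560]
m=np.zeros((560,560+a.shape[1],3),np.uint8);m[:,:560]=b;m[:a.shape[0],560:]=a
cv2.imwrite('pics/g2.png',m);print(m.shape)
```

```text
[0.5081 0.0045 0.1323] [ 0.6336 -1.797   3.8098] [-0.0679 -0.2091 -0.0689] [0.0004 0.675  0.7378 0.0002]
(560, 785, 3)
```

View pics/g2.png

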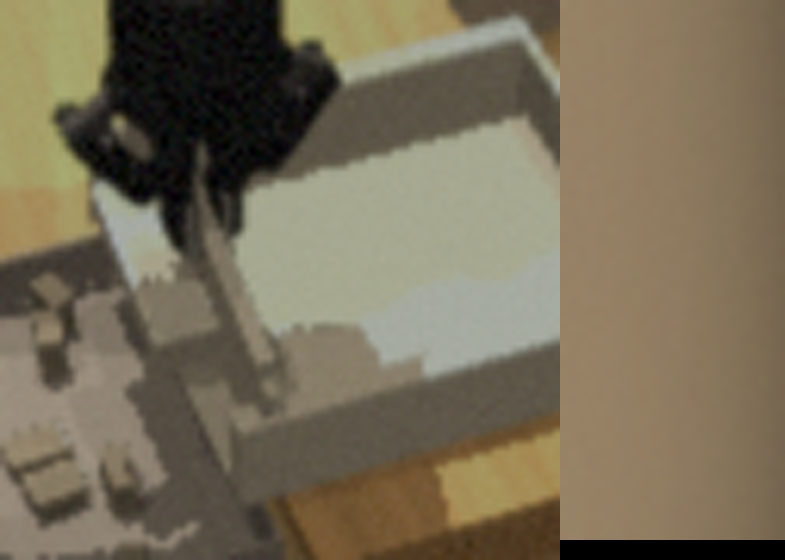

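The near tongue is inside its groove at (275,390). The force suggests side contact, so I ease to -y and retry.

Call:
move_arm(moves=[0,-0.0015,0.002,0,0,0,-0.0015,0.002,0,0,0,-0.0015,0,0,0,0,-0.0015,-0.003,0,0,0,-0.0015,-0.006,0,0,0,-0.0015,-0.006,0,0])

```text
clock: 18.68
tcp_pos: [0.5086, 0.003, 0.1313]
orientation: [0.002, 0.675, 0.738, 0.001]
wrist_force: [-10.7, 0.0, 39.2]
finger_gap: 0.0086
grip_force: 68.0
```

```bash
python3 -c "
from m import *
S=env.get_state();print(S['tcp_pos'],S['wrist_force'],S['ft_torque'],S['orientation'])"
```

```text
[0.5085 0.0031 0.1313] [-10.5119   0.5088  37.5954] [ 0.3178  2.6602 -0.004 ] [0.002  0.6748 0.738  0.0012]
```

Call:
move_arm(moves=[0,0,0.008,0,0,-0.003,0,0.008,0,0,-0.003,0,0.003,0,0,-0.003,0,0.0,0,0,-0.003,0,-0.003,0,0,-0.003,0,-0.003,0,0])

```text
clock: 19.28
tcp_pos: [0.5082, 0.003, 0.1306]
orientation: [0.004, 0.675, 0.738, 0.003]
wrist_force: [-11.6, 2.4, 55.0]
finger_gap: 0.0087
grip_force: 77.4
```

```bash
python3 -c "
from m import *
S=env.get_state();print(S['tcp_pos'],S['wrist_force'],S['ft_torque'],S['orientation'])"
```

```text
[0.5082 0.003  0.1307] [-10.8909   2.1957  54.829 ] [0.5673 2.7727 0.0429] [0.0045 0.6747 0.7381 0.0034]
```

Call:
move_arm(moves=[0.003,0,0.009,0,0,0.003,0,0.009,0,0,0.003,0,0.009,0,0])

```text
clock: 19.63
tcp_pos: [0.5077, 0.003, 0.1318]
orientation: [0.0, 0.675, 0.738, 0.0]
wrist_force: [0.8, -1.2, 8.2]
finger_gap: 0.0087
grip_force: 63.3
```

Run:
```python
from m import *
S=env.get_state();print(S['tcp_pos'],S['wrist_force'],S['ft_torque'])
O=np.array([.5986,.0144,0]);a=.0885;ux=np.array([np.cos(a),np.sin(a),0]);uy=np.array([-np.sin(a),np.cos(a),0])
W=lambda x,y,z:O+x*ux+y*uy+np.array([0,0,z])
x0,y0,w,k=295,185,70,8
b=cv2.resize(s['img'][y0:y0+w,x0:x0+w],None,fx=k,fy=k,interpolation=2)
def dot(P,col):
    for p in proj(s,P): cv2.circle(b,tuple(int(v) for v in (p-[x0,y0]+.5)*k),3,col,-1)
dot([W(-92,-1000,0)*0+W(-.092,-.104,.11),W(-.092,-.09,.11),W(-.112,-.104,.11),W(-.112,-.09,.065)],(0,255,0))
for bz,col in((.085,(0,0,255)),(.075,(255,0,0)),(.095,(0,255,255))):
    dot([W(-.092,-.088,bz+.062),W(-.092,-.088,bz+.05),W(-.092,-.099,bz+.05)],col)
cv2.imwrite('pics/g3.png',b)
```

```text
[0.5079 0.003  0.1317] [ 0.5714 -0.1396  7.3507] [ 0.0555 -0.0299 -0.0615]
```

View pics/g3.png

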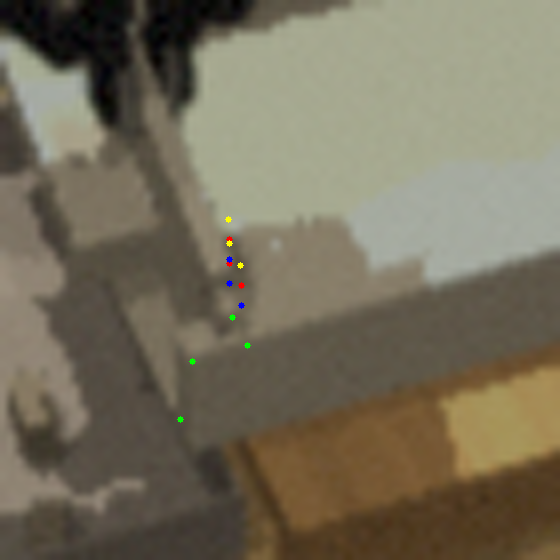

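Call:
move_arm(moves=[0,0,0.015,0,0,0,0,0.03,0,0,0,0,0.045,0,0,0,0,0.07,0,0,0,0,0.075,0,0,0,0,0.075,0,0,0,0,0.075,0,0])

```text
clock: 20.32
tcp_pos: [0.507, 0.0032, 0.2055]
orientation: [-0.001, 0.675, 0.738, -0.001]
wrist_force: [0.3, -0.8, -1.2]
finger_gap: 0.0088
grip_force: 62.1
```

Run:
```python
from m import *
S=env.get_state();print(S['tcp_pos'],S['wrist_force'],S['ft_torque'])
x0,y0,w,k=275,145,90,6
b=cv2.resize(s['img'][y0:y0+w,x0:x0+w],None,fx=k,fy=k,interpolation=2)
a=cv2.resize(t['img'][190:250,300:340],None,fx=6,fy=6,interpolation=2)
m=np.zeros((540,780,3),np.uint8);m[:,:540]=b;m[:360,540:]=a
cv2.imwrite('pics/g4.png',np.clip(m*1.3,0,255).astype(np.uint8))
```

```text
[0.5065 0.0033 0.2052] [ 0.1676  0.0379 -0.9427] [-0.0284 -0.0208 -0.0634]
```

View pics/g4.png

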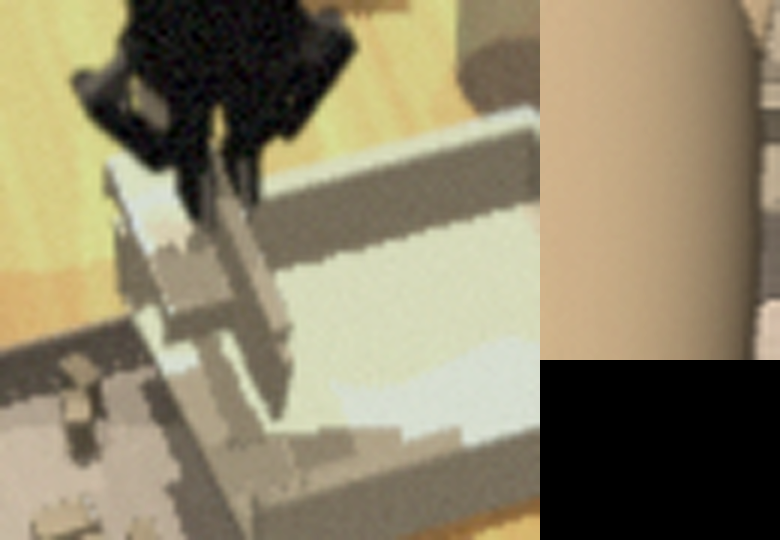

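The front is lifted clear. I see the rim's right end at (290,325), the tongue top at (293,352) and the tongue bottom at (275,420). I'll turn these into roll and height using the panel's plane.

Run:
```python
from m import *
f=lambda p:np.array(p,float)/6+[275,145]-.42
O=np.array([.5986,.0144,0]);a=.0885;ux=np.array([np.cos(a),np.sin(a),0]);uy=np.array([-np.sin(a),np.cos(a),0])
def pl(p,xl):
    o,d=ray(s,f(p)); k=((xl-(o-O)@ux)/(d@ux))[:,None]; P=o+k*d-O; return np.c_[P@ux,P@uy,P[:,2]]
print('rim/tongue',pl([(290,325),(293,352),(277,420),(273,425)],-.094))
print('rim edge outer line',pl([(215,150),(290,325)],-.088))
print('rim edge inner',pl([(220,160),(289,300)],-.087))
# organiser right-wall groove & front corner on z
for p in[(255,500),(225,480),(290,460),(110,160)]:
    q=onz(s,f([p]),.110)-O; print(p,q@ux,q@uy)
# expected from tcp
S=env.get_state();d=S['tcp_pos']-O;print('tcp',d@ux,d@uy,d[2])
```

```text
rim/tongue [[-0.094  -0.0934  0.2125]
 [-0.094  -0.0966  0.1989]
 [-0.094  -0.0745  0.1339]
 [-0.094  -0.069   0.1251]]
rim edge outer line [[-0.088   0.0176  0.2201]
 [-0.088  -0.0772  0.1953]]
rim edge inner [[-0.087   0.014   0.2167]
 [-0.087  -0.0737  0.2072]]
(255, 500) [-0.1134] [-0.0964]
(225, 480) [-0.1219] [-0.0799]
(290, 460) [-0.0897] [-0.0792]
(110, 160) [-0.1008] [0.1477]
tcp -0.09249183209289585 -0.003016875431202817 0.20564971322182693
```

Run:
```python
from m import *
f=lambda p:np.array(p,float)/6+[275,145]-.42
O=np.array([.5986,.0144,0]);a=.0885;ux=np.array([np.cos(a),np.sin(a),0]);uy=np.array([-np.sin(a),np.cos(a),0])
def py(p,yl):
    o,d=ray(s,f([p])); k=(yl-(o-O)@uy)/(d@uy); P=(o+k[:,None]*d-O)[0]; return P@ux,P@uy,P[2]
print('rim R', py((290,322),-.089)); print('tongue top R',py((293,352),-.1)); print('tongue bot R',py((275,422),-.1))
# pull corners: top face outer/inner corners (half width 45)
print('pull top R outer',py((232,300),-.048)); print('pull top L outer',py((165,315),.042))
# expected positions (level, bottom .158) in crop px
W=lambda x,y,z:O+x*ux+y*uy+np.array([0,0,z])
for bz in(.158,):
  for n,x,y,z in(('rimRtop',-.097,-.089,.062),('rimRtop_in',-.087,-.089,.062),('tongueTop',-.0925,-.1,.05),('tongueBot',-.0925,-.1,0),('pullTRo',-.128,-.048,.028),('pullTLo',-.128,.042,.028),('pullBRo',-.128,-.048,0),('rimL',-.087,.083,.062),('pullTRi',-.096,-.048,.028),('pullTLi',-.096,.042,.028)):
    p=proj(s,[W(x,y,bz+z)])[0]; print(n,(p-[275,145]+.42)*6)
```

```text
rim R (np.float64(-0.092349712813199), np.float64(-0.08899999999999982), np.float64(0.20970165074125835))
tongue top R (np.float64(-0.09525001934083734), np.float64(-0.09999999999999984), np.float64(0.20257381782343176))
tongue bot R (np.float64(-0.10422428726859316), np.float64(-0.09999999999999987), np.float64(0.16175299058898818))
pull top R outer (np.float64(-0.10465034642237203), np.float64(-0.047999999999999904), np.float64(0.19014410032023088))
pull top L outer (np.float64(-0.1086657726671041), np.float64(0.042000000000000176), np.float64(0.09926268631709512))
rimRtop [279.6995 307.9011]
rimRtop_in [301.2836 301.936 ]
tongueTop [298.8042 341.5417]
tongueBot [299.7688 420.7414]
pullTRo [183.1609 320.1144]
pullTLo [118.5197 193.5152]
pullBRo [185.3554 363.9576]
rimL [169.5504  63.6776]
pullTRi [250.3015 301.6227]
pullTLi [183.2024 176.4315]
```

The tongue's bottom sits about 6–9 mm outward of its top. So the front has tipped in the grip, because it entered slightly too far to +x. I stand it on the free worktop to the left, re-grip it square, and enter a little farther to -x.

Call:
move_arm(moves=[0.0075,0.04,0,0,0,0.015,0.08,0,0,0,0.0225,0.12,0,0,0,0.03,0.16,0,0,0,0.0375,0.2,0,0,0,0.045,0.24,0,0,0,0.053,0.282,0,0,0,0.053,0.282,-0.04,0,0,0.053,0.282,-0.08,0,0,0.053,0.282,-0.12,0,0,0.053,0.282,-0.145,0,0,0.053,0.282,-0.15,0,0])

```text
clock: 21.62
tcp_pos: [0.5579, 0.2845, 0.0524]
orientation: [-0.001, 0.675, 0.738, -0.003]
wrist_force: [-0.7, -1.0, 5.9]
finger_gap: 0.009
grip_force: 63.1
```

Call:
move_arm(moves=[0,0,-0.002,0,0,0,0,-0.004,0,0,0,0,-0.004,0,0])

```text
clock: 21.87
tcp_pos: [0.5614, 0.2852, 0.0545]
orientation: [0.0, 0.675, 0.738, 0.001]
wrist_force: [0.3, -0.8, -0.1]
finger_gap: 0.0087
grip_force: 62.2
```

Call:
move_arm(moves=[0,0,0,0,0.02,0,0,0,0,0.04,0,0,0,0,0.06,0,0,0,0,0.085,0,0,0,0,0.085,0,0,0.04,0,0.085,0,0,0.08,0,0.085,0,0,0.12,0,0.085,0,0,0.15,0,0.085,0,-0.04,0.15,0,0.085,0,-0.08,0.15,0,0.085,0,-0.12,0.15,0,0.085])

```text
clock: 22.87
tcp_pos: [0.5609, 0.1647, 0.2045]
orientation: [0.001, 0.674, 0.739, 0.001]
wrist_force: [0.0, -0.3, -0.5]
finger_gap: 0.0849
grip_force: 0.0
```

Call:
move_arm(moves=[0,-0.04,0,0,0.085,0,-0.08,0,0,0.085,0,-0.12,0,0,0.085,0,-0.16,0,0,0.085,0,-0.2,0,0,0.085,0,-0.24,0,0,0.085,0,-0.28,0,0,0.085,0,-0.28,0,0,0.085])

```text
clock: 23.53
tcp_pos: [0.5609, -0.1217, 0.2034]
orientation: [0.002, 0.678, 0.735, -0.001]
wrist_force: [0.1, 0.3, 0.6]
finger_gap: 0.0851
grip_force: 0.0
```

Run:
```python
from m import *
m=np.zeros((600,800,3),np.uint8)
a=cv2.resize(t['img'][165:235,165:255],None,fx=6,fy=6,interpolation=2)[:600]; b=cv2.resize(t['img'][150:280,240:370],None,fx=2,fy=2,interpolation=2)
c=cv2.resize(s['img'][130:220,260:350],None,fx=2.8,fy=2.8,interpolation=2)
m[:a.shape[0],:a.shape[1]]=a; m[:b.shape[0],540:]=b; m[300:300+c.shape[0],540:540+c.shape[1]]=c
cv2.imwrite('pics/g5.png',np.clip(m*1.2,0,255).astype(np.uint8))
```

```text
(no output)
```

View pics/g5.png

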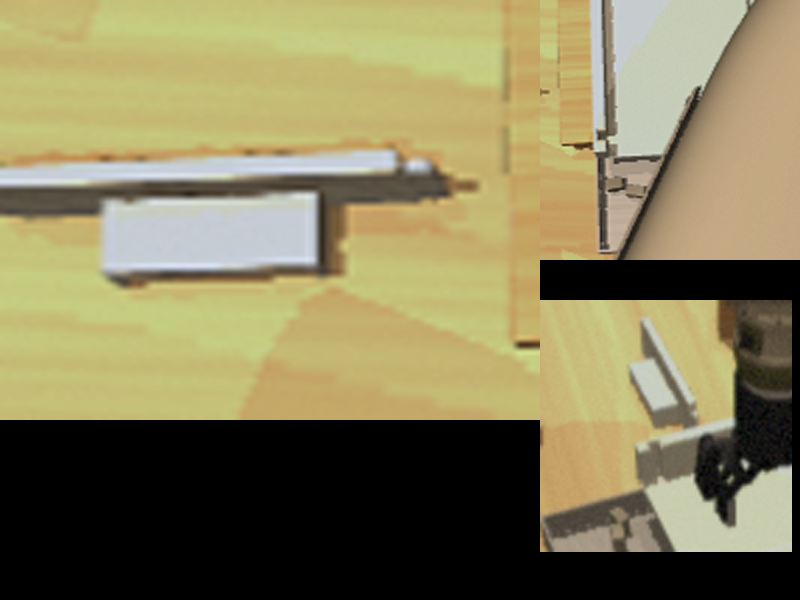

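The front stands upright on the worktop. The rim's right end is at (396,161), and the pull runs from (104,272) to (318,266).

Run:
```python
from m import *
f=lambda p:np.array(p,float)/6+[165,165]-.42
r=onz(t,f([(396,150),(396,172),(2,165),(2,187)]),.062);p=onz(t,f([(318,266),(104,272)]),.028)
print(r,p,np.linalg.norm(p[0]-p[1]),np.linalg.norm(r[0]-r[1]))
for v in(r[2]-r[0],r[3]-r[1],p[1]-p[0]):print(np.degrees(np.arctan2(v[1],v[0]))-90)
q=onz(t,f([(430,165)]),.05);print('tongue end',q)
th=np.radians(5.3)
u=np.array([-np.sin(th),np.cos(th),0]);x=np.array([np.cos(th),np.sin(th),0])
print('c from rim',r[:2].mean(0)+.086*u,'from tongue',q+.097*u,'from pull',p.mean(0)+.036*x)
S=env.get_state();print(S['tcp_pos'])
# refine groove positions from fine top image (rim z .110): earlier c1 groove notch px
f1=lambda p:np.array(p,float)/4+[190,115]-0.375
O=np.array([.5986,.0144,.11]);a=.0885;ux=np.array([np.cos(a),np.sin(a),0]);uy=np.array([-np.sin(a),np.cos(a),0])
for P in[(322,398),(322,420),(648,385),(648,406)]:
    d=onz(t,f1([P]),.11)[0]-O;print(P,d@ux,d@uy)
```

```text
[[0.5726 0.2088 0.062 ]
 [0.5633 0.2081 0.062 ]
 [0.5593 0.3708 0.062 ]
 [0.5499 0.3698 0.062 ]] [[0.5288 0.2444 0.028 ]
 [0.5224 0.3345 0.028 ]] 0.0902786643850301 0.009392589945347021
4.713397904241305
4.703470546691804
4.07388559150921
tongue end [[0.5696 0.1965 0.05  ]]
c from rim [0.56   0.2941 0.062 ] from tongue [[0.5607 0.2931 0.05  ]] from pull [0.5614 0.2928 0.028 ]
[ 0.5605 -0.1144  0.2033]
(322, 398) -0.08465883068729349 0.09494195054351501
(322, 420) -0.0977801925903316 0.09526757232734458
(648, 385) -0.0857004077238121 -0.09716259326907764
(648, 406) -0.09825643373440651 -0.09634802156361157
```

Call:
move_arm(moves=[0,0.041,0,0,0.085,0,0.082,0,0,0.085,0,0.123,0,0,0.085,0,0.164,0,0,0.085,0,0.205,0,0,0.085,0,0.246,0,0,0.085,0,0.287,0,0,0.085,0,0.328,0,0,0.085,0,0.369,0,0,0.085,0.0005,0.4085,0,0,0.085,0.0005,0.4085,0,0,0.085,0.0005,0.4085,-0.03,0,0.085])

```text
clock: 24.73
tcp_pos: [0.5626, 0.2996, 0.1788]
orientation: [0.002, 0.672, 0.74, 0.005]
wrist_force: [2.1, 0.4, 0.6]
finger_gap: 0.0848
grip_force: 0.0
```

Call:
move_arm(moves=[0,0,-0.04,0,0.085,0,0,-0.08,0,0.085,0,0,-0.11,0,0.085,0,0,-0.132,0,0.085,0,0,-0.132,0,0.085,0,0,-0.132,0,0.04,0,0,-0.132,0,0.02,0,0,-0.132,0,0.01,0,0,-0.132,0,0.0,0,0,-0.132,0,0.0,0,0,-0.132,0,0.0,0,0,-0.132,0,0.0], newtons=90)

```text
clock: 25.73
tcp_pos: [0.5614, 0.2938, 0.0426]
orientation: [0.0, 0.675, 0.738, 0.001]
wrist_force: [-1.2, -0.5, 7.2]
finger_gap: 0.0086
grip_force: 88.9
```

```bash
python3 -c "
from m import *
S=env.get_state();print(S['tcp_pos'],S['wrist_force'],S['ft_torque'],S['finger_gap'],S['grip_force'])"
```

```text
[0.5614 0.2938 0.0426] [-2.016  -0.5959  5.7231] [-0.0132  0.4206 -0.0215] 0.008262852693023503 88.76014709472656
```

Call:
move_arm(moves=[0,0,0.03,0,0,0,0,0.06,0,0,0,0,0.06,0,0,0,0,0.06,0,0])

```text
clock: 26.17
tcp_pos: [0.5629, 0.2941, 0.1038]
orientation: [0.001, 0.675, 0.738, 0.002]
wrist_force: [0.1, -0.6, -0.9]
finger_gap: 0.0083
grip_force: 88.3
```

Run:
```python
from m import *
S=env.get_state();print(S['tcp_pos'],S['wrist_force'])
th=np.radians(5.1);u=np.array([-np.sin(th),np.cos(th),0]);x=np.array([np.cos(th),np.sin(th),0])
C=np.array([.5605,.2935,.06])
for n,a,b,z in(('tongtop',0.0025,-.097,.05),('tongbot',.0025,-.097,0),('rim',.005,-.086,.062)):
    print(n,proj(s,[C+a*x+b*u+[0,0,z]])[0])
h=cv2.cvtColor(s['img'],cv2.COLOR_BGR2HSV)
p=proj(s,[C+.0025*x-.097*u])[0].astype(int)
for r in range(p[1]-26,p[1]+8,2): print(r,p[0]-12,h[r,p[0]-12:p[0]+8,1])
cv2.imwrite('pics/raw_pick.png',s['img'])
```

```text
[0.5607 0.2933 0.1008] [-0.232   0.0512 -1.6051]
tongtop [316.3787 156.9026]
tongbot [316.684  168.8236]
rim [315.8248 151.683 ]
142 304 [ 43  61  73  58  61  71  95  98  97 105 104 108 105 100  94  97 104 104
 109 122]
144 304 [ 46  65  60  68  55  62  64  84  95  98 106 107 104 101  99  98  99 105
 105 110]
146 304 [ 60  62  71  62  55  66  58  60  75  96  99 103 107 107 109 112 114 113
 121 125]
148 304 [ 67  61  58  62  62  66  59  60  60  71 103 120 123 121 129 118 112 118
 112 112]
150 304 [ 62  60  59  42  55  67  65  58  59  58  74  99 118 123 122 119 115 115
 111 110]
152 304 [ 64  64  62  59  63  63  64  74  61  61  60  73 115 118 124 122 120 117
 114 111]
154 304 [ 58  58  58  67  63  55  63  60  55  57  63  76 110 116 124 122 124 120
 118 115]
156 304 [ 60  59  64  65  64  56  74  63  61  60  59  63 102 114 120 120 117 118
 118 118]
158 304 [ 59  58  63  61  60  61  63  59  62  58  55  57  92 118 119 119 120 118
 121 120]
160 304 [ 91  91  92 115 122 122  92  57  61  58  52  66  89 117 120 119 119 123
 121 120]
162 304 [122 133 139 130 134 121 120  91  68  58  61  62  91 114 124 123 119 118
 120 122]
164 304 [130 127 129 127 129 133 127 120 100  71  58  76  95 119 120 121 118 118
 119 122]
166 304 [129 141 129 129 136 131 135 120 112  90  60  63  90 129 130 131 137 130
 124 143]
168 304 [140 141 128 133 129 138 126 141 148 139 109  72  79 124 126 133 126 136
 144 130]
170 304 [124 144 144 131 126 139 136 129 139 137 136 115 135 130 129 136 128 131
 135 135]
172 304 [137 136 129 128 119 121 139 133 139 145 130 133 133 137 136 132 124 125
 109  86]
174 304 [121 145 136 139 136 127 127 130 138 120 120 105  90  70  51  34  22  18
  19  17]
```

The edge column is constant at about 316, as predicted for an upright panel, so the grip is square. I carry it to the grooves.

Call:
move_arm(moves=[0,0,0.035,0,0,0,0,0.07,0,0,-0.007,-0.036,0.1,0,0,-0.014,-0.072,0.1,0,0,-0.021,-0.108,0.1,0,0,-0.028,-0.144,0.1,0,0,-0.035,-0.18,0.1,0,0,-0.042,-0.216,0.1,0,0,-0.049,-0.252,0.1,0,0,-0.0545,-0.2877,0.1,0,0,-0.0545,-0.2877,0.1,0,0,-0.0545,-0.2877,0.1,0,0])

```text
clock: 27.27
tcp_pos: [0.5056, 0.0042, 0.2]
orientation: [-0.001, 0.677, 0.736, -0.001]
wrist_force: [0.2, 0.7, -1.7]
finger_gap: 0.0083
grip_force: 88.3
```

Call:
move_arm(moves=[0,0,0,0,0,0,0,-0.02,0,0,0,0,-0.036,0,0,0,0,-0.036,0,0,0,0,-0.036,0,0])

```text
clock: 27.68
tcp_pos: [0.5057, 0.0074, 0.1643]
orientation: [-0.001, 0.674, 0.739, -0.001]
wrist_force: [-1.0, 0.0, -1.2]
finger_gap: 0.0083
grip_force: 88.2
```

Run:
```python
from m import *
S=env.get_state();print(S['tcp_pos'],S['wrist_force'],S['ft_torque'])
O=np.array([.5986,.0144,0]);a=.0885;ux=np.array([np.cos(a),np.sin(a),0]);uy=np.array([-np.sin(a),np.cos(a),0])
d=S['tcp_pos']-O;print(d@ux,d@uy)
C=S['tcp_pos']-[0,0,.0426]
for n,aa,b,z in(('tongtop',0.0025,-.097,.05),('tongbot',.0025,-.097,0),('rim',.005,-.086,.062)):
    print(n,proj(s,[C+aa*ux+b*uy+[0,0,z]])[0])
print('groove R edges',proj(s,[O+x*ux-.1*uy+[0,0,z] for x in(-.087,-.097) for z in(.11,)]))
g=cv2.cvtColor(s['img'],cv2.COLOR_BGR2GRAY);p=proj(s,[C+.0025*ux-.097*uy])[0].astype(int)
for r in range(p[1]-24,p[1]+14,2): print(r,p[0]-14,g[r,p[0]-14:p[0]+12])
```

```text
[0.507  0.0068 0.1658] [-0.2175  0.2191 -1.6583] [-0.0278 -0.0526 -0.0365]
-0.09188049845398964 0.0005294397237289687
tongtop [325.1121 209.5466]
tongbot [325.2503 222.2731]
rim [324.4618 203.3775]
groove R edges [[326.5611 226.188 ]
 [323.1518 227.1843]]
198 311 [112 103  76  79  76  82 101 125 124 128 142 164 162 164 166 165 165 164
 167 165 164 166 167 165 165 164]
200 311 [112 111 104  81  81  77  79  99 123 127 129 144 161 164 166 165 164 165
 166 167 167 164 165 165 164 165]
202 311 [111 112 113 107  92  82  78  82  94 123 125 128 145 164 165 165 165 165
 167 164 165 165 165 165 166 167]
204 311 [103  95  95  90  82  85  78  78  82  90 110 101 108 160 164 166 164 163
 165 166 165 164 166 165 164 166]
206 311 [ 89  87  85  86  85  83  80  80  80  80  85  89 102 161 163 165 165 162
 163 166 163 165 165 165 164 164]
208 311 [ 86  90  86  88  85  80  79  82  80  78  81 100 125 149 165 166 168 166
 165 164 165 166 165 165 165 163]
210 311 [ 89  89  88  97 111  89  80  80  81  78  85  83  97 111 161 164 166 168
 169 168 166 166 164 166 167 169]
212 311 [101 101 102 103 111 147  99  7
[... 640 characters left out ...]
5 127 125]
224 311 [102 108 110 111 123 123 125 124 123 125 126 124 118 101  93 102 120 121
 123 124 125 123 122 121 108 105]
226 311 [ 81 109 111 112 114 117 113 113 111 110 103 103 123 119 105 119 121 114
 112 100  98  93  88  88  85  88]
228 311 [ 75  81 106 113 112 102  94 114 119 109 103 101  97  96  92  89  87  88
  90  85  87  91  88  86  88  86]
230 311 [ 79  75  83 112 110 107  82  88  89  86  86  86  85  85  88  86  85  87
  89  83  86  84  88  86  88  88]
232 311 [ 78  79  79  82 108 110  82  84  88  86  88  87  87  87  87  88  82  86
  87  88  86  87  86  86  88  85]
234 311 [ 82  81  80  78  81 101  81  84  83  85  85  85  86  85  88  89  88  86
  86  85  86  86  87  87  86  87]
```

Call:
move_arm(moves=[0,0,-0.006,0,0,0,0,-0.012,0,0,0,0,-0.012,0,0])

```text
clock: 28.03
tcp_pos: [0.5062, 0.0061, 0.1525]
orientation: [-0.0, 0.675, 0.738, -0.0]
wrist_force: [-0.4, 0.4, -1.5]
finger_gap: 0.0084
grip_force: 88.2
```

Call:
move_arm(moves=[0,0,-0.004,0,0,0,0,-0.008,0,0,0,0,-0.008,0,0])

```text
clock: 28.28
tcp_pos: [0.5061, 0.0059, 0.1445]
orientation: [-0.0, 0.675, 0.738, -0.0]
wrist_force: [-1.0, -0.1, -0.8]
finger_gap: 0.0087
grip_force: 88.2
```

Call:
move_arm(moves=[0,0,-0.004,0,0,0,0,-0.008,0,0,0,0,-0.008,0,0])

```text
clock: 28.53
tcp_pos: [0.5061, 0.0059, 0.1364]
orientation: [-0.001, 0.675, 0.738, -0.0]
wrist_force: [0.4, 1.5, -1.0]
finger_gap: 0.0088
grip_force: 88.2
```

Call:
move_arm(moves=[0,0,-0.004,0,0,0,0,-0.008,0,0,0,0,-0.008,0,0])

```text
clock: 28.78
tcp_pos: [0.5061, 0.006, 0.1284]
orientation: [-0.0, 0.675, 0.738, -0.0]
wrist_force: [-0.5, -0.3, -1.8]
finger_gap: 0.0087
grip_force: 88.2
```

Smooth so far; continuing down to home (TCP ≈ 0.108).

Call:
move_arm(moves=[0,0,-0.005,0,0,0,0,-0.01,0,0,0,0,-0.015,0,0,0,0,-0.015,0,0])

```text
clock: 29.12
tcp_pos: [0.5058, 0.006, 0.113]
orientation: [-0.001, 0.675, 0.738, -0.001]
wrist_force: [-0.1, -0.6, -1.4]
finger_gap: 0.0085
grip_force: 88.2
```

Call:
move_arm(moves=[0,0,-0.003,0,0,0,0,-0.006,0,0,0,0,-0.007,0,0,0,0,-0.007,0,0])

```text
clock: 29.45
tcp_pos: [0.5069, 0.0059, 0.1076]
orientation: [0.0, 0.675, 0.738, 0.0]
wrist_force: [-1.1, 0.6, 1.7]
finger_gap: 0.0083
grip_force: 88.6
```

Call:
move_arm(moves=[0,0,0,0,0.02,0,0,0,0,0.04,0,0,0,0,0.07,0,0,0,0,0.085,0,0,0,0,0.085,0,0,0.03,0,0.085,0,0,0.07,0,0.085,0,0,0.11,0,0.085,0,0,0.13,0,0.085,0,0.04,0.13,0,0.085,0,0.08,0.13,0,0.085,0,0.12,0.13,0,0.085])

```text
clock: 30.45
tcp_pos: [0.5072, 0.1265, 0.2382]
orientation: [0.001, 0.676, 0.737, 0.001]
wrist_force: [1.3, 0.3, -1.1]
finger_gap: 0.085
grip_force: 0.0
```

Call:
move_arm(moves=[0,0.04,0,0,0.085,0,0.08,0,0,0.085,0,0.12,0,0,0.085,0,0.16,0,0,0.085,0,0.16,0,0,0.085])

```text
clock: 30.87
tcp_pos: [0.506, 0.2921, 0.2368]
orientation: [-0.001, 0.672, 0.74, 0.001]
wrist_force: [0.3, -0.7, -0.5]
finger_gap: 0.0849
grip_force: 0.0
```

```bash
cat > tins.py <<'E'
from m import *
def tins():
    for n,c in(('top',t),('side',s)):
        h=cv2.cvtColor(c['img'],cv2.COLOR_BGR2HSV)
        m=cv2.inRange(h,(0,0,30),(180,70,90))
        cs,_=cv2.findContours(m,cv2.RETR_LIST,cv2.CHAIN_APPROX_NONE)
        for k in cs:
            if 80<cv2.contourArea(k)<400:
                (x,y),(w,g),a=cv2.fitEllipse(k); P=onz(c,[(x,y)],.026)[0]
                if P[1]<-.1 and max(w,g)/min(w,g)<1.5: print(n,(round(x,1),round(y,1)),round(w,1),round(g,1),P)
E
python3 - <<'E'
from tins import *
tins()
O=np.array([.5986,.0144,0]);a=.0885;ux=np.array([np.cos(a),np.sin(a),0]);uy=np.array([-np.sin(a),np.cos(a),0])
m=np.zeros((600,800,3),np.uint8)
b=cv2.resize(t['img'][120:290,250:370],None,fx=3.3,fy=3.3,interpolation=2); m[:b.shape[0],:b.shape[1]]=b
c=cv2.resize(s['img'][150:280,250:400],None,fx=2.6,fy=2.6,interpolation=2); m[:c.shape[0],400:400+c.shape[1]]=c[:,:400]
d=cv2.resize(t['img'][140:280,380:500],None,fx=1.8,fy=1.8,interpolation=2); m[345:345+d.shape[0],400:400+d.shape[1]]=d[:255]
cv2.imwrite('pics/h1.png',m)
print(env.get_state()['tcp_pos'])
E
```

```text
top (471.0, 261.6) 15.0 16.2 [ 0.4229 -0.3964  0.026 ]
top (467.7, 217.0) 14.3 15.5 [ 0.5352 -0.3918  0.026 ]
side (321.9, 345.2) 13.2 14.7 [ 0.4209 -0.3951  0.026 ]
side (364.8, 332.1) 12.4 14.5 [ 0.5338 -0.3899  0.026 ]
[0.5061 0.2874 0.2368]
```

View pics/h1.png

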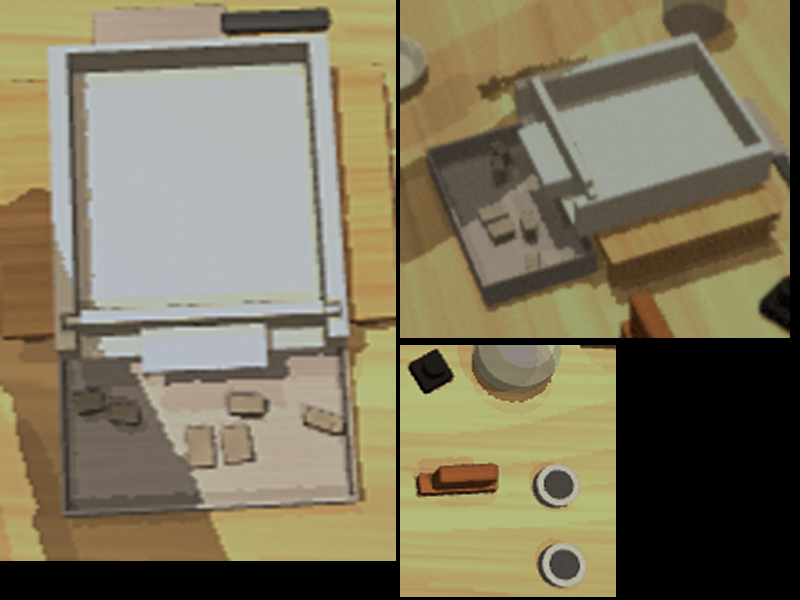

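The view shows the front home with its pull outside, six chips in the tray and the scraper upright. One tin was knocked and is now at (0.5345, -0.391). I take that one first.

Call:
move_arm(moves=[0.0015,-0.041,0,0,0.085,0.003,-0.082,0,0,0.085,0.0045,-0.123,0,0,0.085,0.006,-0.164,0,0,0.085,0.0075,-0.205,0,0,0.085,0.009,-0.246,0,0,0.085,0.0105,-0.287,0,0,0.085,0.012,-0.328,0,0,0.085,0.0135,-0.369,0,0,0.085,0.015,-0.41,0,0,0.085,0.0165,-0.451,0,0,0.085,0.018,-0.492,0,0,0.085])

```text
clock: 31.97
tcp_pos: [0.523, -0.2096, 0.2376]
orientation: [0.0, 0.676, 0.737, -0.0]
wrist_force: [1.0, 0.8, 0.6]
finger_gap: 0.085
grip_force: 0.0
```

Call:
move_arm(moves=[0.0015,-0.041,0,0,0.085,0.003,-0.082,0,0,0.085,0.0045,-0.123,0,0,0.085,0.006,-0.164,0,0,0.085,0.0105,-0.1848,0,0,0.085,0.0105,-0.1848,0,0,0.085,0.0105,-0.1848,-0.04,0,0.085,0.0105,-0.1848,-0.08,0,0.085,0.0105,-0.1848,-0.12,0,0.085,0.0105,-0.1848,-0.16,0,0.085,0.0105,-0.1848,-0.18,0,0.085,0.0105,-0.1848,-0.18,0,0.085])

```text
clock: 32.97
tcp_pos: [0.5304, -0.3879, 0.0513]
orientation: [-0.006, 0.675, 0.737, 0.0]
wrist_force: [-0.3, 1.3, -0.0]
finger_gap: 0.0849
grip_force: 0.0
```

Run:
```python
from tins import *
tins();S=env.get_state();print(S['tcp_pos'],S['joint_pos'])
```

```text
side (321.9, 345.3) 14.9 16.8 [ 0.4207 -0.3956  0.026 ]
side (364.4, 335.7) 19.7 20.2 [ 0.5297 -0.3994  0.026 ]
[ 0.5339 -0.3908  0.0574] [-0.753   0.5798  0.0025  0.9953 -0.      0.7298]
```

Call:
move_arm(moves=[0,0,-0.025,0,0.085,0,0,-0.04,0,0.085,0,0,-0.045,0,0.085,0,0,-0.045,0,0.07,0,0,-0.045,0,0.05,0,0,-0.045,0,0.04,0,0,-0.045,0,0.04,0,0,-0.045,0,0.04,0,0,-0.045,0,0.04,0,0,-0.045,0,0.04], newtons=40)

```text
clock: 33.9
tcp_pos: [0.5365, -0.3922, 0.0151]
orientation: [0.002, 0.675, 0.738, -0.0]
wrist_force: [-0.2, 0.2, 6.5]
finger_gap: 0.0582
grip_force: 43.6
```

Call:
move_arm(moves=[0,0,0.04,0,0.04,0,0,0.08,0,0.04,0,0,0.12,0,0.04,0,0,0.16,0,0.04,0.005,0.035,0.18,0,0.04,0.015,0.075,0.18,0,0.04,0.025,0.115,0.18,0,0.04,0.035,0.155,0.18,0,0.04,0.045,0.195,0.18,0,0.04,0.055,0.235,0.18,0,0.04,0.065,0.275,0.18,0,0.04,0.075,0.315,0.18,0,0.04])

```text
clock: 34.9
tcp_pos: [0.6105, -0.0739, 0.1934]
orientation: [0.001, 0.675, 0.738, 0.0]
wrist_force: [-0.4, -0.2, -1.1]
finger_gap: 0.0585
grip_force: 43.9
```

Call:
move_arm(moves=[0.01,0.035,0,0,0.04,0.018,0.0478,0,0,0.04,0.018,0.0478,0,0,0.04,0.018,0.0478,0,0,0.04,0.018,0.0478,-0.03,0,0.04,0.018,0.0478,-0.06,0,0.04,0.018,0.0478,-0.09,0,0.04,0.018,0.0478,-0.1,0,0.04,0.018,0.0478,-0.1,0,0.04])

```text
clock: 35.65
tcp_pos: [0.6254, -0.0294, 0.0892]
orientation: [-0.003, 0.676, 0.737, -0.002]
wrist_force: [-0.3, 0.3, 0.1]
finger_gap: 0.0584
grip_force: 43.9
```

Call:
move_arm(moves=[0,0,-0.006,0,0.04,0,0,-0.01,0,0.04,0,0,-0.013,0,0.04,0,0,-0.013,0,0.04])

```text
clock: 35.98
tcp_pos: [0.629, -0.0285, 0.0802]
orientation: [0.001, 0.675, 0.738, 0.001]
wrist_force: [0.1, -0.8, -1.2]
finger_gap: 0.0584
grip_force: 43.8
```

Call:
move_arm(moves=[0,0,0,0,0.065,0,0,0,0,0.075,0,0,0,0,0.085,0,0,0,0,0.085,0,0,0.04,0,0.085,0,0,0.08,0,0.085,0,0,0.12,0,0.085,-0.01,-0.02,0.15,0,0.085,-0.03,-0.055,0.15,0,0.085,-0.05,-0.09,0.15,0,0.085,-0.07,-0.125,0.15,0,0.085,-0.09,-0.16,0.15,0,0.085])

```text
clock: 36.98
tcp_pos: [0.5373, -0.1891, 0.23]
orientation: [0.001, 0.675, 0.738, 0.0]
wrist_force: [0.6, -0.8, -0.2]
finger_gap: 0.085
grip_force: 0.0
```

Call:
move_arm(moves=[-0.02,-0.035,0,0,0.085,-0.04,-0.07,0,0,0.085,-0.06,-0.105,0,0,0.085,-0.08,-0.14,0,0,0.085,-0.1,-0.175,0,0,0.085,-0.1156,-0.2075,0,0,0.085,-0.1156,-0.2075,0,0,0.085,-0.1156,-0.2075,-0.04,0,0.085,-0.1156,-0.2075,-0.08,0,0.085,-0.1156,-0.2075,-0.12,0,0.085,-0.1156,-0.2075,-0.16,0,0.085,-0.1156,-0.2075,-0.17,0,0.085])

```text
clock: 37.98
tcp_pos: [0.4198, -0.3917, 0.0534]
orientation: [-0.005, 0.675, 0.738, 0.001]
wrist_force: [-1.1, 1.0, -1.3]
finger_gap: 0.0849
grip_force: 0.0
```

Run:
```python
from tins import *
tins();S=env.get_state();print(S['tcp_pos'],S['joint_pos'])
for z in(.091,):print(onz(s,proj(s,[[.6275,-.0282,.091]]),.091))
h=cv2.cvtColor(s['img'],cv2.COLOR_BGR2HSV);p=proj(s,[[.6275,-.0282,.091]])[0].astype(int);print(p);print(s['img'][p[1]-10:p[1]+11:4,p[0]-12:p[0]+13:3].mean(2).astype(int))
```

```text
top (468.5, 262.1) 20.7 22.7 [ 0.4212 -0.39    0.026 ]
side (321.6, 348.3) 20.5 21.9 [ 0.4179 -0.4032  0.026 ]
[ 0.4213 -0.3935  0.0572] [-0.8906  0.4368 -0.24    0.8998  0.0001  0.5909]
[[ 0.6275 -0.0282  0.091 ]]
[355 206]
[[123 122 142 168 167 169 167 167 167]
 [116 112 111 152 155 156 154 169 166]
 [ 73 105  99  86  65  63  75 156 165]
 [ 98  66  93  77  66  69  67 154 162]
 [ 92  76  76  62 124 148 157 157 166]
 [ 73  65  65  56 163 165 162 116  91]]
```

Call:
move_arm(moves=[0,0,-0.025,0,0.085,0,0,-0.04,0,0.085,0,0,-0.047,0,0.085,0,0,-0.047,0,0.07,0,0,-0.047,0,0.05,0,0,-0.047,0,0.04,0,0,-0.047,0,0.04,0,0,-0.047,0,0.04,0,0,-0.047,0,0.04,0,0,-0.047,0,0.04])

```text
clock: 38.92
tcp_pos: [0.4238, -0.397, 0.0148]
orientation: [0.002, 0.675, 0.738, -0.0]
wrist_force: [0.1, 0.3, 6.5]
finger_gap: 0.0581
grip_force: 43.6
```

Call:
move_arm(moves=[0,0,0.04,0,0.04,0,0,0.08,0,0.04,0,0,0.12,0,0.04,0,0,0.16,0,0.04,0.014,0.032,0.18,0,0.04,0.03,0.068,0.18,0,0.04,0.046,0.104,0.18,0,0.04,0.062,0.14,0.18,0,0.04,0.078,0.176,0.18,0,0.04,0.094,0.212,0.18,0,0.04,0.11,0.248,0.18,0,0.04,0.126,0.284,0.18,0,0.04])

```text
clock: 39.92
tcp_pos: [0.5492, -0.1098, 0.1936]
orientation: [0.001, 0.675, 0.738, 0.0]
wrist_force: [0.0, 0.5, -1.1]
finger_gap: 0.0582
grip_force: 44.0
```

Call:
move_arm(moves=[0.016,0.036,0,0,0.04,0.032,0.072,0,0,0.04,0.048,0.108,0,0,0.04,0.064,0.144,0,0,0.04,0.0716,0.1731,0,0,0.04,0.0716,0.1731,0,0,0.04,0.0716,0.1731,0,0,0.04,0.0716,0.1731,-0.03,0,0.04,0.0716,0.1731,-0.06,0,0.04,0.0716,0.1731,-0.09,0,0.04,0.0716,0.1731,-0.1,0,0.04,0.0716,0.1731,-0.1,0,0.04])

```text
clock: 40.92
tcp_pos: [0.6174, 0.0603, 0.0896]
orientation: [-0.002, 0.676, 0.737, -0.002]
wrist_force: [-0.4, -0.3, -1.1]
finger_gap: 0.0587
grip_force: 44.0
```

Call:
move_arm(moves=[0,0,-0.006,0,0.04,0,0,-0.01,0,0.04,0,0,-0.013,0,0.04,0,0,-0.013,0,0.04])

```text
clock: 41.25
tcp_pos: [0.6207, 0.0613, 0.0801]
orientation: [0.001, 0.675, 0.738, 0.0]
wrist_force: [0.1, -0.0, -2.0]
finger_gap: 0.0583
grip_force: 44.0
```

Release, raise, and move right out of the way.

Call:
move_arm(moves=[0,0,0,0,0.065,0,0,0,0,0.075,0,0,0,0,0.085,0,0,0,0,0.085,0,0,0.04,0,0.085,0,0,0.08,0,0.085,0,0,0.12,0,0.085,0,0,0.16,0,0.085,-0.01,0.04,0.16,0,0.085,-0.02,0.08,0.16,0,0.085,-0.03,0.12,0.16,0,0.085,-0.04,0.16,0.16,0,0.085])

```text
clock: 42.25
tcp_pos: [0.5799, 0.2228, 0.2401]
orientation: [0.0, 0.675, 0.737, 0.001]
wrist_force: [0.6, -0.6, 0.2]
finger_gap: 0.085
grip_force: 0.0
```

Call:
move_arm(moves=[-0.01,0.04,0,0,0.085,-0.02,0.08,0,0,0.085,-0.03,0.11,0,0,0.085,-0.03,0.11,0,0,0.085])

```text
clock: 42.58
tcp_pos: [0.5476, 0.3372, 0.2393]
orientation: [-0.001, 0.672, 0.74, 0.001]
wrist_force: [-0.0, -0.9, -0.6]
finger_gap: 0.0848
grip_force: 0.0
```

Run:
```python
from m import *
O=np.array([.5986,.0144,0]);a=.0885;ux=np.array([np.cos(a),np.sin(a),0]);uy=np.array([-np.sin(a),np.cos(a),0])
for n,c in(('top',t),('side',s)):
    h=cv2.cvtColor(c['img'],cv2.COLOR_BGR2HSV)
    m=cv2.inRange(h,(0,0,20),(180,110,95))
    cs,_=cv2.findContours(m,cv2.RETR_LIST,cv2.CHAIN_APPROX_NONE)
    for k in cs:
        if 80<cv2.contourArea(k)<450:
            (x,y),(w,g),an=cv2.fitEllipse(k); P=onz(c,[(x,y)],.091)[0]-O
            if abs(P@uy)<.1 and abs(P@ux)<.12: print('tin',n,round(w,1),round(g,1),P@ux,P@uy)
    # chips: brown in tray region
    m=np.zeros(h.shape[:2],np.uint8)
    tr=proj(c,[O+x*ux+y*uy+[0,0,.004] for x,y in((-.125,-.105),(-.125,.105),(-.22,.105),(-.22,-.105))]).astype(np.int32)
    cv2.fillPoly(m,[tr],255)
    e=cv2.adaptiveThreshold(cv2.cvtColor(c['img'],cv2.COLOR_BGR2GRAY),255,0,1,21,10)&m
    k,l,st,ce=cv2.connectedComponentsWithStats(e); print(n,'dark blobs in tray',[(int(x[4]),np.round(q).astype(int).tolist()) for x,q in zip(st[1:],ce[1:]) if x[4]>5])
S=env.get_state();print(S['tcp_pos'],S['clock'],S['wrist_force'])
# front position: rim ends in top
old=cv2.imread('pics/h1.png')
b=cv2.resize(t['img'][120:290,250:370],None,fx=3.3,fy=3.3,interpolation=2)
df=np.abs(b.astype(int)-old[:b.shape[0],:b.shape[1]]).mean(2)>35
k,l,st,ce=cv2.connectedComponentsWithStats(df.astype(np.uint8)); print('changed since h1',[(x.tolist()) for x in st[1:] if x[4]>60])
```

```text
tin top 15.2 15.3 0.027536438261277975 0.04571442681380285
tin top 14.9 15.4 0.02769986252921508 -0.044595458662737585
tin top 42.3 100.5 0.061528065317194625 -0.02064885632982506
top dark blobs in tray [(11, [303, 235]), (9, [314, 235]), (15, [329, 234]), (428, [287, 256]), (48, [325, 243]), (58, [346, 247]), (90, [310, 254]), (55, [323, 256])]
tin side 8.8 12.8 0.025542527392438955 -0.04310108539713622
side dark blobs in tray [(164, [285, 219]), (30, [266, 218]), (6, [300, 226]), (233, [294, 256]), (16, [306, 237]), (69, [288, 239]), (43, [299, 240])]
[0.5494 0.333  0.2393] 42.6833 [0.3374 0.3744 0.3795]
changed since h1 [[226, 132, 58, 57, 2591], [104, 138, 59, 56, 2563], [98, 147, 85, 68, 1141], [0, 150, 25, 54, 775], [213, 152, 87, 57, 1145], [22, 189, 53, 160, 2517], [95, 337, 9, 20, 107], [114, 364, 90, 146, 2607], [0, 387, 45, 174, 3747], [188, 512, 41, 49, 1148]]
```

```bash
python3 -c "
from workcell import env
print(env.hand_in())"
```

```text
the job is handed in; nothing more can be done
None
```

The job is handed in: all six chips are in the tray, the scraper is upright on the worktop, the front is home with its pull outside, and both tins sit flat inside (no brush was there), though I had to lift the front out and re-grip it once when it jammed in the grooves.

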